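# Stand plate cartons in the bench rack and close the bookend

## Task

Two flat cartons of TLC plates, one with a green band and one with an orange band, lie on the lab bench: stand both on their short end edge, either end up, in the grey rack beside the blue-banded cartons already standing there, broad faces parallel to those, in either order. Then slide the rack's blue bookend along its track until it stands snug against the row, so that all four cartons stay upright between the end panel and the bookend; slide the bookend back first if it is in the way. Do not knock over the cartons in the rack and leave the glassware and other things on the bench where they are.

Things in the scene. Friction and masses are not known exactly. Their poses are not given: they have to be found in the camera images.
- green_carton: white carton with a green band, lying flat: 116 long (its x) x 62 wide (its y) x 28 mm thick (its z), about 0.25 kg, stiff, plain box. Origin: centre of the broad face it lies on at the start.
- green_mid (a point): the centre of the green-banded carton's volume (14 mm from its origin along its z), axes as the carton's
- orange_carton: white carton with an orange band, lying flat: 104 long (its x) x 56 wide (its y) x 24 mm thick (its z), about 0.19 kg, stiff, plain box. Origin: centre of the broad face it lies on at the start.
- orange_mid (a point): the centre of the orange-banded carton's volume (12 mm from its origin along its z), axes as the carton's
- rack: grey steel rack, fixed. Floor plate 92 (its x) x 330 (its y) mm, 8 mm thick, no side walls; origin: centre of its underside. Cartons stand in a row along its y on the plate, thickness along y, width along x, centred at about x = 0. Fixed end panel at the +y end, inner face at y = +160 mm, top 100 mm over the bench.
- bookend (a joint): position (m) of the blue bookend, 0 (open) to 0.17, grows towards the rack's +y. Its upright panel (90 wide, 4 thick, top 94 mm over the bench) has its face to the row at rack y = -65 mm + joint; behind it an 80 mm foot, 14 mm over the bench, carries the grip. Slides at 1.5 N, stays put; pushing cartons along adds up to 12 N. Reads 0.119 with all four cartons (106 mm thick in all) tight.
- bookend_grip (a point): centre of the top of the bookend's black grip, 88 mm over the bench: an upright block 30 (rack x) x 20 (rack y) mm, 74 mm tall, standing on the foot, its centre 55 mm behind the panel's face; free on both x sides; axes as the rack's
- row_carton1: blue-banded carton standing in the rack next to the end panel: 62 wide (its x) x 28 thick (its y) x 116 mm tall (its z), 0.25 kg, loose. Origin: centre of its underside.
- row_carton2: blue-banded carton standing in the rack beside the first, on the bookend's side: 60 wide (its x) x 26 thick (its y) x 110 mm tall (its z), 0.22 kg, loose. Origin: centre of its underside.
- amber_bottle: bystander: amber glass bottle with a black cap, diameter 64, 130 mm tall; origin at the centre of its underside
- flask: bystander: stoppered conical glass flask, diameter 74 at the foot, 120 mm tall; origin at the centre of its underside
- red_cap_jar: bystander: white jar with a red cap, diameter 60, 65 mm tall; origin at the centre of its underside
- dish: bystander: white porcelain dish, diameter 86, 36 mm tall; origin at the centre of its underside
- beaker: bystander: glass beaker, diameter 70, 88 mm tall; origin at the centre of its underside. Beyond it, along the far edge (x over 0.77 m) and the sides (y beyond +-0.45 m) of the bench, stands fixed equipment, up to 195 mm tall: stirrer, tube rack, water bath, controller, boxes
- wash_bottle: bystander: white plastic wash bottle with a blue cap, diameter 68, 150 mm tall; origin at the centre of its underside
- spatula: bystander: thin steel laboratory spatula lying flat, 180 mm long along its x, 7 mm high; origin at the middle of its underside
Things that resemble listed ones, but are neither listed nor needed, are in the scene too. Leave any black or yellow look-alike of the green_carton alone.

How it is judged:
By the outcome, as a careful person would: the job done as asked, in the order asked, and still so for the second after the job is handed in, with the robot touching nothing.
It also fails if it takes over 72 s, if anything falls off the work surface, if the arm or the gripper's body presses on something with over 40 N, if the wrist force passes 120 N, or if a joint passes its speed limit or range.

## Robot

A 6-joint arm with a two-finger parallel gripper is mounted at the origin on the work surface. World frame = base frame: x ahead of the robot, y to its left, z up, the work surface at z = 0. Lengths are in m, angles in rad, forces in N, time in s.
With the tool pointing down it reaches from about 0.325 to 0.9 m from the base axis. Payload 3.5 kg.
Tool frame: the origin (TCP) lies at the very end of the fingers, on their centre line; the grasp point (between the pads) lies 19 mm behind it; z points along the fingers, y is the line along which they close (so a half turn about z gives the same grasp; the last joint's range is limited). The gripper opens to 85 mm and grips with 20 to 120 N. Pads are 22 mm wide; open, the fingers measure 114 mm over their backs; the gripper's body (76 mm by 85 mm) begins 54 mm behind the grasp point. The pads swing forward as they close: fully open they stand 13 mm farther back than shut.
Start: joints at [-1.413, 0.276, -0.026, 1.268, 0, 1.467], TCP at [0.161, -0.604, 0.231] pointing down, gripper open.
Joint ranges: [-3.12, 3.12], [-0.85, 1.88], [-1.08, 1.24], [-1.95, 2.15], [-1.57, 1.53], [-3.14, 3.14]. Speed limits (rad/s): [2.57, 2.57, 3.14, 3.14, 3.14, 3.14].

## Interface

Orientations are given as a unit quaternion [x, y, z, w].
In Python, from workcell import ctrl gives the robot as it stands.
- The arm moves only by the tool jog_arm, never from a script. Its argument "motion" is a list of rows, each a list of 5 numbers: the opening, from -1 (shut) to 1 (fully open), then the shift along the tool's x, y, z in cm, then the turn about the tool's z in degrees. A call has 1 to 8 rows; each row shifts and turns the commanded pose from where the row before left it, along the tool's axes as they then stand; what a row does not reach is not made up. A row lasts 1/10 s, in which the tool goes at most 50 mm and 8.59 degrees, less where a joint would pass 70% of its speed; a pose out of reach is approached as far as the arm can. A call is refused whole if a number of a shift passes 5 or a number of a turn 8.59, either way. A call with a gripper value outside its range is refused whole. The fingers move at their own pace and stop on an object; "squeeze" is the grip in N (left out, the last holds). Time passes only in rows, so rows that do not move let the fingers close. It gives the time, the measured TCP pose, the force, the opening and the grip force at its end, in the units of the state.
- ctrl.get_state(): the state, without advancing time (a new reading comes with each control period).
- ctrl.read_camera(name): name is "scene" or "side" or "wrist"; returns a dict with "image" (420x560x3 uint8, blue, green, red), "range_z" (420x560 float32, m along the optical axis (not along the pixel's ray), 0 where there is no reading), "fx", "fy", "cx", "cy" (pixels), "k1" (the pictures are not rectified: a ray, as slopes to the right and down, at radius r is drawn at 1 + k1 r^2 times it, then the intrinsics apply), "pose" (4x4, takes a point from camera to world coordinates); the wrist camera has in their place "mount" (4x4, takes a point from camera to tool coordinates, whose origin is the TCP and whose axes are the flange's). Camera axes: x right, y up, looking along -z (the intrinsics and any distortion apply to the point x, -y, -z); pixel columns grow to the right and rows downward; lengths in m; the calibration is good to about 2 mm. A picture is of the moment at which its call begins: read the wrist's pose just before it.
- ctrl.hand_in(): hands the job in; it is judged then, once.
The state is a dict: "clock": time; "qpos": joint angles; "dq": joint speeds; "joint_efforts": joint torques, N m; "tool_pos": TCP position; "orientation": TCP orientation; "contact_force": force on the tool from outside, world axes, zero at the start; "wrist_torque": the same for the moment, N m; "width": finger opening in m; "gripper_force": force on a finger pad.
Only numpy, scipy, OpenCV 4.12 (cv2) and the standard library are available. Lean on these libraries where they do the work, as an engineer would, in place of code of your own. Each camera call takes 0.05 s, during which the arm holds its last target. There are 200 camera calls.

## Working session

There is one attempt and no reset: what is moved stays moved. The work goes in short steps, Python scripts to look and compute and a tool call to move; the robot and the scene stay as the last step left them, time stands still between calls to the robot, and variables do not carry over. Pictures are saved under pics/ and viewed, at most 10 in all, crops included, and the job is handed in when it is done.

Besides the shell and the picture viewer there is one more tool, called after "Request:" as name([rows], argument=value, ...), one row to a line, values as JSON. jog_arm: Moves the arm, as the interface text tells. Its arguments: {"type":"object","properties":{"motion":{"type":"array"},"squeeze":{"type":"number"}},"required":["motion"]}

```bash
ls; mkdir -p pics; cat > h.py <<'E'
import numpy as np, cv2
from workcell import ctrl
from scipy.spatial.transform import Rotation as R
def T(s):
    M=np.eye(4); M[:3,:3]=R.from_quat(s["orientation"]).as_matrix(); M[:3,3]=s["tool_pos"]; return M
def grab(name):
    s=ctrl.get_state(); c=ctrl.read_camera(name)
    c["P"]=np.array(c["pose"]) if "pose" in c else T(s)@np.array(c["mount"])
    return c
def cloud(c):
    h,w=c["range_z"].shape; u,v=np.meshgrid(np.arange(w),np.arange(h))
    K=np.array([[c["fx"],0,c["cx"]],[0,c["fy"],c["cy"]],[0,0,1.]])
    p=cv2.undistortPoints(np.stack([u,v],-1).reshape(-1,1,2).astype(float),K,np.array([c["k1"],0,0,0.])).reshape(h,w,2)
    z=c["range_z"]; X=np.stack([p[...,0]*z,-p[...,1]*z,-z,np.ones_like(z)],-1)
    W=(X@c["P"].T)[...,:3]; W[z==0]=np.nan
    return W
E
python3 - <<'E'
from h import *
s=ctrl.get_state(); print(s)
for n in("scene","side"):
    c=grab(n); np.save(n+".npy",cloud(c)); cv2.imwrite(f"{n}0.png",c["image"]); cv2.imwrite(f"pics/{n}0.png",c["image"]); print(n,c["P"].round(3).tolist(),c["k1"],c["fx"])
E
```

```text
pics
{'clock': 0.0, 'qpos': array([-1.41343644e+00,  2.77127525e-01, -2.78906999e-02,  1.26800265e+00,
       -1.81090524e-05,  1.46734054e+00]), 'dq': array([ 3.80203388e-04, -4.57579169e-04, -6.36618989e-05, -1.55768353e-03,
        1.96184177e-03,  2.40656447e-04]), 'joint_efforts': array([-1.24949041e-03, -4.45506263e+01,  2.95203424e+01,  1.61050010e-02,
       -1.79080835e-04,  7.11008980e-06]), 'tool_pos': array([ 0.1609961 , -0.6030976 ,  0.23015848]), 'orientation': array([ 9.91508327e-01,  1.30038455e-01, -3.90256411e-05, -1.11162516e-03]), 'contact_force': array([-0.06162136, -0.92162729,  0.01680632]), 'wrist_torque': array([-0.00921099, -0.00940011,  0.00859924]), 'gripper_force': 0.0, 'width': 0.08542858823016765}
scene [[0.493, -0.569, 0.658, 1.311], [0.87, 0.322, -0.373, -0.469], [0.0, 0.757, 0.654, 0.862], [0.0, 0.0, 0.0, 1.0]] 0.02922107088391683 380.69291410978167
side [[-0.961, 0.196, -0.194, 0.351], [-0.275, -0.726, 0.63, 0.617], [-0.017, 0.659, 0.752, 0.86], [0.0, 0.0, 0.0, 1.0]] -0.1143023712318017 398.7945606228822
```

View pics/scene0.png

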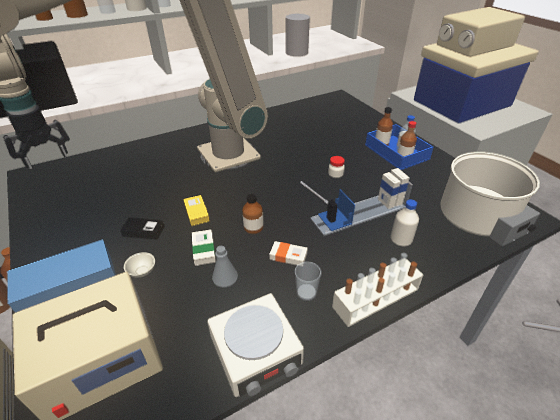

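View pics/side0.png

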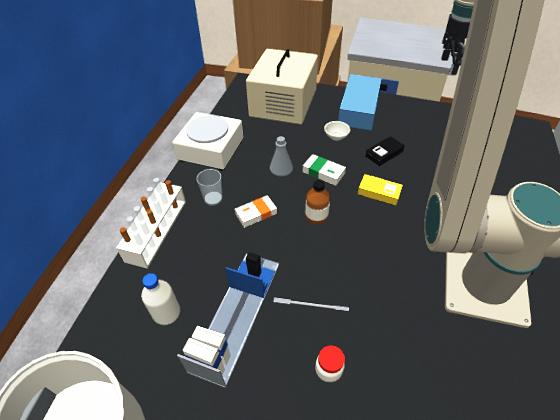

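The scene view has the green carton at (203,247), the orange one at (288,253), and the rack from (315,220) to (410,200). In the side view they are at (324,169), (256,211) and (230,320). The tool can only point down, so I'll grip each carton near one end across its width and let it swing or pivot upright. Next I'll measure everything.

```bash
python3 - <<'E'
from h import *
W={n:np.load(n+".npy") for n in("scene","side")}; I={n:cv2.imread(n+"0.png") for n in W}
def rect(P):
    (c,s,a)=cv2.minAreaRect((P[:,:2]*1000).astype(np.float32)); return np.round(c,1),np.round(s,1),round(a,1)
def show(name,boxes,zlo,zhi):
    for n,(u0,v0,u1,v1) in boxes.items():
        w=W[n][v0:v1,u0:u1].reshape(-1,3); m=(w[:,2]>zlo)&(w[:,2]<zhi); p=w[m]
        print(name,n,len(p),"z",np.percentile(p[:,2],[5,50,95]).round(4),*rect(p))
show("green",{"scene":(188,228,218,268),"side":(298,150,350,186)},.018,.04)
show("orange",{"scene":(266,238,310,266),"side":(232,194,280,228)},.016,.035)
show("rowtop",{"scene":(378,165,412,212),"side":(180,322,232,368)},.105,.135)
show("grip",{"scene":(324,195,340,224),"side":(240,250,268,280)},.080,.091)
show("bookend",{"scene":(334,185,358,226),"side":(222,262,275,300)},.0885,.098)
show("endpanel",{"scene":(370,160,425,222),"side":(170,330,235,390)},.09,.104)
show("plate",{"scene":(305,165,425,235),"side":(170,250,290,390)},.005,.011)
for nm,b,zl in(("flask",(205,240,242,290),.06),("amber",(240,190,268,232),.06),("beaker",(292,258,324,300),.03),("wash",(388,200,420,246),.06),("jar",(326,154,348,180),.04),("dish",(122,248,158,282),.02),("yellow",(182,192,212,226),.01)):
    show(nm,{"scene":b},zl,.2)
E
```

```text
green scene 624 z [0.023  0.0311 0.0339] [ 478.8 -285.7] [ 62.1 119.8] 73.6
green side 632 z [0.0208 0.0289 0.0318] [ 477.9 -284.5] [ 68.6 118.2] 74.5
orange scene 559 z [0.0191 0.0266 0.0294] [629.2 -71.9] [105.2  60.5] 44.8
orange side 641 z [0.019  0.0247 0.0276] [628.8 -69.2] [105.   61.1] 46.8
rowtop scene 372 z [0.1075 0.1206 0.1285] [657.6 337.3] [ 86.5 229. ] 66.2
rowtop side 1068 z [0.1065 0.1205 0.127 ] [589.5 369. ] [69.2 69.5] 86.0
grip scene 41 z [0.0824 0.0886 0.0907] [568.3 125.1] [20.9 31.7] 86.8
grip side 144 z [0.0811 0.0881 0.0906] [557.1 150.6] [48.7 67. ] 1.5
bookend scene 58 z [0.089  0.0929 0.0968] [569.3 171.9] [62.9 77.2] 51.7
bookend side 111 z [0.0892 0.0944 0.0976] [572.2 179.5] [ 6.4 89.4] 85.7
endpanel scene 185 z [0.0911 0.0979 0.1034] [672.5 326.7] [ 92.4 222.4] 62.6
endpanel side 218 z [0.0906 0.0987 0.1038] [575.  391.9] [101.   61.7] 37.8
plate scene 1159 z [0.0051 0.007  0.0107] [525.1 327.9] [477.5 402.2] 60.1
plate side 2361 z [0.0056 0.009  0.0107] [604.4 241. ] [305.6 358.7] 16.9
flask scene 280 z [0.0623 0.0904 0.1234] [ 615.3 -272.4] [34.3 40.4] 14.7
amber scene 403 z [0.0638 0.0931 0.1329] [ 470.9 -113.3] [64.4 46.8] 59.7
beaker scene 688 z [0.0346 0.067  0.0904] [743.  -77.2] [ 66. 134.] 58.4
wash scene 599 z [0.0659 0.1033 0.1519] [748.  270.6] [68.9 52.5] 42.1
jar scene 176 z [0.0414 0.0649 0.0699] [343.3 306.1] [53.  57.4] 34.5
dish scene 454 z [0.0215 0.0337 0.1571] [ 527.3 -496.9] [ 83.8 208.4] 64.9
yellow scene 508 z [0.0149 0.0309 0.0344] [ 301.9 -245.3] [ 62.6 120.1] 81.8
```

```bash
python3 - <<'E'
from h import *
th=np.deg2rad(85.7); ry=np.array([np.cos(th),np.sin(th)]); rx=np.array([np.sin(th),-np.cos(th)])
for n in("scene","side"):
    w=np.load(n+".npy").reshape(-1,3); w=w[~np.isnan(w[:,0])]
    w=w[(w[:,0]>.48)&(w[:,0]<.69)&(w[:,1]>.03)&(w[:,1]<.45)]
    a=w[:,:2]@ry; b=w[:,:2]@rx; z=w[:,2]
    def st(nm,m):
        print(n,nm,m.sum(),"x",np.percentile(b[m],[2,50,98]).round(4),"y",np.percentile(a[m],[2,50,98]).round(4), "z",np.median(z[m]).round(4), cv2.minAreaRect((w[m][:,:2]*1000).astype(np.float32)))
    st("c1top",(z>.119)&(z<.13)&(b<.6)&(b>.49))
    st("tops",(z>.113)&(z<.13)&(b<.6)&(b>.49))
    st("all>105",(z>.107)&(z<.13)&(b<.6)&(b>.49))
    st("panel",(z>.085)&(z<.105)&(a>.38))
    m=(z>.006)&(z<.0105)&(b<.61)&(b>.48); st("plate",m)
    st("foot",(z>.0115)&(z<.017)&(a<.3)&(b<.61)&(b>.48))
    st("bookend",(z>.03)&(z<.1)&(a<.28)&(b<.61)&(b>.48))
E
python3 - <<'E'
import cv2
a=cv2.imread('side0.png')[240:390,165:290]; cv2.imwrite('pics/c1.png',cv2.resize(a,None,fx=4.5,fy=4,interpolation=cv2.INTER_CUBIC))
E
```

```text
scene c1top 202 x [0.5293 0.56   0.5904] y [0.3778 0.4126 0.4387] z 0.1243 ((588.955322265625, 366.00079345703125), (67.7446060180664, 65.6905746459961), 87.7033920288086)
scene tops 277 x [0.5286 0.5621 0.5904] y [0.3761 0.4099 0.438 ] z 0.1215 ((586.2341918945312, 365.0683288574219), (68.19376373291016, 68.00888061523438), 84.51924896240234)
scene all>105 317 x [0.5289 0.5635 0.5906] y [0.3754 0.4092 0.4386] z 0.1206 ((590.32763671875, 365.0975646972656), (68.3747329711914, 75.92491149902344), 86.03761291503906)
scene panel 98 x [0.5642 0.5881 0.603 ] y [0.3802 0.4181 0.4446] z 0.0951 ((615.9038696289062, 364.907470703125), (76.71446228027344, 25.78183937072754), 61.730926513671875)
scene plate 420 x [0.4902 0.5741 0.6034] y [0.1033 0.2973 0.4277] z 0.0092 ((561.01220703125, 214.1398162841797), (377.8360595703125, 123.3371810913086), 85.31640625)
scene foot 333 x [0.5143 0.5713 0.6039] y [0.119  0.1814 0.2959] z 0.014 ((572.618896484375, 164.89517211914062), (184.4627685546875, 92.71635437011719), 86.46366119384766)
scene bookend 496 x [0.5151 0.5633 0.6012] y [0.1573 0.218  0.2224
[... 629 characters left out ...]
844)
side panel 306 x [0.5114 0.5402 0.5987] y [0.385  0.4419 0.4461] z 0.0988 ((576.1044311523438, 393.1265563964844), (99.25850677490234, 60.17119598388672), 36.45740509033203)
side plate 1857 x [0.5107 0.5414 0.6   ] y [0.1237 0.2897 0.443 ] z 0.009 ((563.621337890625, 260.859619140625), (371.4290466308594, 123.07469940185547), 85.52055358886719)
side foot 364 x [0.5121 0.5407 0.6008] y [0.1451 0.1745 0.2919] z 0.0139 ((570.3029174804688, 168.80270385742188), (175.94607543945312, 90.8709716796875), 85.6884994506836)
side bookend 862 x [0.5137 0.5537 0.5993] y [0.1635 0.2225 0.2245] z 0.0689 ((569.962646484375, 149.80316162109375), (65.88253784179688, 90.63935852050781), 85.75035095214844)
```

View pics/c1.png

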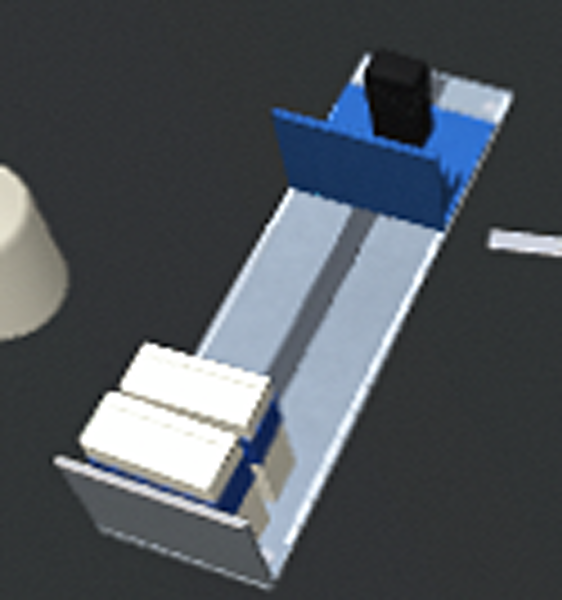

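The side crop shows the blue-banded row against the end panel, with the bookend about 150 mm away, so it doesn't need to go back. Heights match the text: tops 124 and 118 mm, grip 88 mm, cartons about 29 and 25 mm. I'll go above the green carton's near end.

Request:
jog_arm([
  [1,0,0,0,7.75],
  [1,0,0,0,7.75],
  [1,0,0,0,7.75],
  [1,0,0,0,7.75],
  [1,1.7,-3.95,0,0],
  [1,1.7,-3.95,0,0],
  [1,1.7,-3.95,0,0],
  [1,1.7,-3.95,0,0],
])

```text
clock: 0.9
tool_pos: [0.2707, -0.4692, 0.2307]
orientation: [0.99, -0.14, -0.0, -0.0]
contact_force: [1.2, -0.5, -0.5]
width: 0.0857
gripper_force: 0.0
```

Request:
jog_arm([
  [1,1.7,-3.95,0,0],
  [1,1.7,-3.95,0,0],
  [1,1.7,-3.95,0,0],
  [1,1.7,-3.95,0,0],
  [1,1.7,-3.95,2,0],
  [1,1.7,-3.95,3,0],
  [1,0,0,3,0],
  [1,0,0,0,0],
])

```text
clock: 1.7
tool_pos: [0.4298, -0.269, 0.1483]
orientation: [0.99, -0.138, -0.004, -0.002]
contact_force: [-1.4, 0.1, 0.0]
width: 0.085
gripper_force: 0.0
```

```bash
cat >> h.py <<'E'
def to(x,y,psi=None,s=None):
    s=s or ctrl.get_state(); M=T(s); ps=np.degrees(np.arctan2(M[1,0],M[0,0]))
    if psi is None: psi=ps
    a=np.deg2rad(psi); d=np.array([x,y])-M[:2,3]
    print("at",M[:3,3].round(4),"psi",ps.round(2),"| turn tool",round(((ps-psi+180)%360)-180,2),"then shift cm x,y:",(100*(d@[np.cos(a),np.sin(a)])).round(2),(100*(d@[np.sin(a),-np.cos(a)])).round(2))
E
python3 - <<'E'
from h import *
c=grab("wrist"); w=cloud(c); cv2.imwrite("pics/w1.png",c["image"])
m=(w[...,2]>.02)&(w[...,2]<.036)&(w[...,0]>.39)&(w[...,0]<.57)&(w[...,1]<-.22)&(w[...,1]>-.36)
p=w[m]; print(len(p),np.median(p[:,2]),cv2.minAreaRect((p[:,:2]*1000).astype(np.float32)))
to(.432,-.271,-16)
E
```

```text
14190 0.028770945407970955 ((477.9928894042969, -286.4266357421875), (62.73399353027344, 116.17479705810547), 73.95922088623047)
at [ 0.4308 -0.2709  0.1506] psi -15.99 | turn tool 0.01 then shift cm x,y: 0.12 -0.02
```

View pics/w1.png

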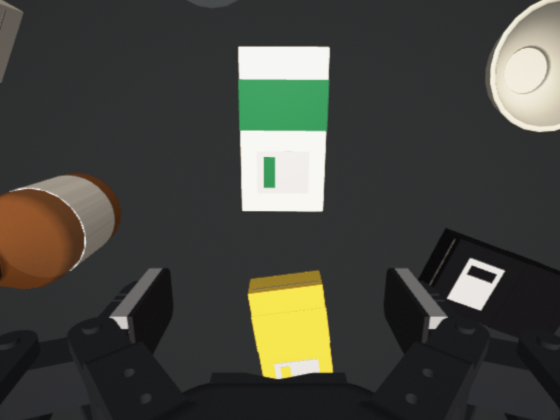

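The wrist view shows the green carton centred at (284,129), aligned with the tool, with its near end at row 210. Next I'll check where the open fingertips sit relative to the TCP.

```bash
python3 - <<'E'
from h import *
c=grab("wrist"); c["P"]=np.array(c["mount"]); w=cloud(c)
m=(abs(w[...,0])<.03)&(abs(w[...,1])<.06)&(w[...,2]>-.08)&(w[...,2]<.03)
p=w[m]; print(len(p))
for lo in np.arange(-.06,.02,.004):
    q=p[(p[:,2]>=lo)&(p[:,2]<lo+.004)]
    if len(q): print(lo.round(3),len(q),"x",q[:,0].min().round(3),q[:,0].max().round(3),"|y|",abs(q[:,1]).min().round(3),abs(q[:,1]).max().round(3))
E
```

```text
22018
-0.06 897 x 0.006 0.014 |y| 0.041 0.06
-0.056 331 x 0.003 0.013 |y| 0.042 0.06
-0.052 1065 x 0.0 0.012 |y| 0.042 0.05
-0.048 747 x -0.004 0.012 |y| 0.041 0.056
-0.044 932 x -0.01 0.012 |y| 0.041 0.057
-0.04 917 x -0.011 0.012 |y| 0.042 0.057
-0.036 839 x -0.012 0.012 |y| 0.042 0.057
-0.032 742 x -0.011 0.012 |y| 0.042 0.057
-0.028 698 x -0.011 0.012 |y| 0.042 0.057
-0.024 612 x -0.012 0.011 |y| 0.042 0.056
-0.02 443 x -0.012 0.011 |y| 0.042 0.05
-0.016 166 x -0.01 0.009 |y| 0.042 0.044
```

Request:
jog_arm([
  [1,0,0.2,4,0],
  [1,0,0,4,0],
  [1,0,0,3.5,0],
  [1,0,0,2,0],
  [1,0,0,0.8,0],
  [1,0,0,0,0],
])

```text
clock: 2.4
tool_pos: [0.4321, -0.2759, 0.0102]
orientation: [0.99, -0.14, 0.0, 0.0]
contact_force: [-0.2, 0.3, 0.6]
width: 0.0856
gripper_force: 0.0
```

Request:
jog_arm([
  [0.2,0,0,0,0],
  [0.2,0,0,0,0],
  [0.2,0,0,0,0],
  [0.2,0,0,0,0],
  [0.2,0,0,0,0],
  [0.2,0,0,0,0],
], squeeze=20)

```text
clock: 3.0
tool_pos: [0.4335, -0.2761, 0.0118]
orientation: [0.99, -0.14, 0.002, 0.001]
contact_force: [-1.1, -0.6, 6.8]
width: 0.0613
gripper_force: 21.5
```

Request:
jog_arm([
  [0.2,0,0,-1,0],
  [0.2,0,0,-1,0],
  [0.2,0,0,-1,0],
  [0.2,0,0,-1,0],
  [0.2,0,0,-1,0],
  [0.2,0,0,0,0],
  [0.2,0,0,0,0],
])

```text
clock: 3.7
tool_pos: [0.4321, -0.275, 0.0601]
orientation: [0.99, -0.14, 0.0, 0.0]
contact_force: [0.1, 0.1, -2.2]
width: 0.0614
gripper_force: 22.5
```

```bash
cat >> h.py <<'E'
def held(x0,y0,psi,names=("scene","side"),r=.16,zlo=.004):
    # profile of carton in plane (tool x, z), relative to grasp position
    s=ctrl.get_state(); a=np.deg2rad(psi)
    for n in names:
        w=cloud(grab(n)).reshape(-1,3); w=w[~np.isnan(w[:,0])]
        u=(w[:,:2]-[x0,y0])@[np.cos(a),np.sin(a)]; v=(w[:,:2]-[x0,y0])@[np.sin(a),-np.cos(a)]
        m=(abs(v)<.028)&(abs(u)<r)&(w[:,2]>zlo)&(w[:,2]<s["tool_pos"][2]+.03)
        print(n)
        for lo in np.arange(-r,r,.01):
            q=w[m&(u>=lo)&(u<lo+.01)][:,2]
            if len(q)>4: print("  u%.3f n%d z %.3f..%.3f"%(lo+.005,len(q),*np.percentile(q,[3,97])))
E
python3 - <<'E'
from h import *
s=ctrl.get_state(); print(s["tool_pos"],s["width"],s["gripper_force"])
held(.430,-.2726,-16)
cv2.imwrite("pics/s1.png",cv2.resize(grab("side")["image"][100:260,220:440],None,fx=3,fy=3))
E
```

```text
[ 0.43214093 -0.27495525  0.06007305] 0.061382049723206 22.51620590686798
scene
  u-0.115 n17 z 0.029..0.033
  u-0.105 n32 z 0.029..0.035
  u-0.095 n24 z 0.028..0.033
  u-0.085 n31 z 0.029..0.033
  u-0.075 n50 z 0.023..0.033
  u-0.005 n39 z 0.076..0.081
  u0.005 n41 z 0.077..0.081
  u0.015 n42 z 0.076..0.082
  u0.025 n44 z 0.076..0.082
  u0.035 n47 z 0.075..0.081
  u0.045 n46 z 0.076..0.080
  u0.055 n43 z 0.075..0.080
  u0.065 n51 z 0.005..0.080
  u0.075 n74 z 0.004..0.080
  u0.085 n62 z 0.004..0.079
  u0.095 n59 z 0.004..0.078
  u0.105 n179 z 0.005..0.078
  u0.115 n16 z 0.004..0.007
  u0.125 n14 z 0.004..0.009
  u0.135 n16 z 0.004..0.007
  u0.145 n23 z 0.004..0.006
  u0.155 n10 z 0.004..0.008
side
  u-0.155 n60 z 0.007..0.032
  u-0.145 n64 z 0.005..0.032
  u-0.135 n64 z 0.005..0.033
  u-0.125 n61 z 0.009..0.031
  u-0.115 n68 z 0.007..0.033
  u-0.105 n58 z 0.009..0.032
  u-0.095 n56 z 0.008..0.032
  u-0.085 n48 z 0.023..0.032
  u-0.075 n30 z 0.026..0.032
  u-0.015 n20 z 0.053..0.079
  u-0.005 n66 z 0.004..0.079
  u0.005 n13 z 0.030..0.080
  u0.015 n9 z 0.004..0.077
  u0.025 n8 z 0.018..0.080
  u0.035 n10 z 0.018..0.078
  u0.045 n27 z 0.006..0.079
  u0.055 n37 z 0.072..0.078
  u0.065 n40 z 0.073..0.078
  u0.075 n40 z 0.072..0.077
  u0.085 n39 z 0.072..0.076
  u0.095 n37 z 0.071..0.076
  u0.105 n26 z 0.004..0.076
```

View pics/s1.png

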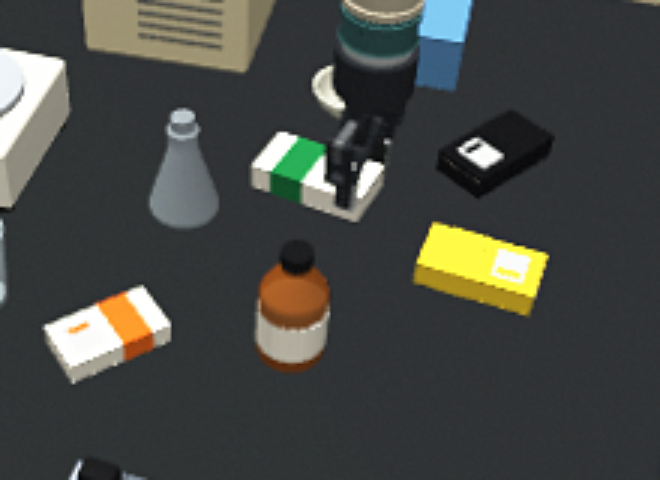

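The carton is held flat about 50 mm up and hardly swings: the full pad contact resists turning. I'll put it back and regrip with only a small pad corner at its end corner so it can swing. First I need the tip position at this opening.

Request:
jog_arm([
  [0.2,0,0,2,0],
  [0.2,0,0,2,0],
  [0.2,0,0,0.9,0],
  [0.2,0,0,0,0],
  [0.6,0,0,0,0],
  [0.6,0,0,0,0],
  [0.6,0,0,-4,0],
  [0.6,0,0,-4,0],
])

```text
clock: 4.65
tool_pos: [0.4308, -0.2739, 0.0906]
orientation: [0.99, -0.14, -0.001, -0.001]
contact_force: [0.3, -0.6, 0.6]
width: 0.0685
gripper_force: 0.0
```

```bash
cat >> h.py <<'E'
def tip():
    c=grab("wrist"); P=c["P"]; c["P"]=np.array(c["mount"]); t=cloud(c); c["P"]=P; w=cloud(c)
    m=(abs(t[...,0])<.013)&(abs(t[...,1])<.06)&(abs(t[...,1])>.025)&(t[...,2]>-.04)&(t[...,2]<.01)&(w[...,2]>.034)
    q=t[m]; print("width",ctrl.get_state()["width"],"tip z",np.percentile(q[:,2],[90,98,99.5]).round(4),"x",np.percentile(q[:,0],[2,98]).round(4))
    return c,w
def flat(w,box,zl,zh):
    m=(w[...,2]>zl)&(w[...,2]<zh)&(w[...,0]>box[0])&(w[...,0]<box[1])&(w[...,1]>box[2])&(w[...,1]<box[3])
    p=w[m]; r=cv2.minAreaRect((p[:,:2]*1000).astype(np.float32)); print(len(p),"z",np.median(p[:,2]).round(4),r); return r
E
python3 - <<'E'
from h import *
c,w=tip(); to(.43,-.27)
flat(w,(.395,.57,-.36,-.22),.02,.035)
cv2.imwrite("w2.png",c["image"])
E
```

```text
width 0.06823091658361903 tip z [-0.0143 -0.0099 -0.0083] x [-0.0102  0.0113]
at [ 0.4355 -0.2776  0.0983] psi -16.05 | turn tool 0.0 then shift cm x,y: -0.74 -0.58
22466 z 0.0287 ((475.7353820800781, -286.89593505859375), (62.934871673583984, 116.37342071533203), 74.65380859375)
```

```bash
cat >> h.py <<'E'
def rel(tl,th,xr=(-.02,.2)):
    # flat carton seen by the wrist camera in tool axes (mm): tl..th tool z band of its top
    c=grab("wrist"); c["P"]=np.array(c["mount"]); t=cloud(c)
    m=(t[...,2]>tl)&(t[...,2]<th)&(abs(t[...,1])<.06)&(t[...,0]>xr[0])&(t[...,0]<xr[1])
    p=t[m]; r=cv2.minAreaRect((p[:,:2]*1000).astype(np.float32)); print("REL",len(p),"top z",np.median(p[:,2]).round(4),"x",np.percentile(p[:,0],[.5,99.5]).round(4),"y",np.percentile(p[:,1],[.5,99.5]).round(4),r)
E
python3 - <<'E'
from h import *
P=[]
for i in range(3): P.append(ctrl.get_state()["tool_pos"]); rel(.05,.085)
print(np.array(P).round(4))
E
```

```text
REL 20351 top z 0.0699 x [-0.0164  0.0978] y [-0.0334  0.0283] ((40.52626037597656, -2.312000274658203), (62.753013610839844, 116.07856750488281), 88.90345001220703)
REL 20557 top z 0.0684 x [-0.0174  0.0971] y [-0.0339  0.0278] ((39.4306755065918, -2.89251708984375), (62.767032623291016, 116.54108428955078), 88.9919662475586)
REL 21160 top z 0.0659 x [-0.0154  0.0988] y [-0.0331  0.0287] ((41.52621841430664, -2.0751304626464844), (62.76590347290039, 116.21966552734375), 89.12602996826172)
[[ 0.4355 -0.2776  0.0983]
 [ 0.4362 -0.2782  0.0967]
 [ 0.4347 -0.2771  0.0943]]
```

Request:
jog_arm([
  [0.6,0,0,0,0],
  [0.6,0,0,0,0],
  [0.6,0,0,0,0],
  [0.6,0,0,0,0],
  [0.6,0,0,0,0],
])

```text
clock: 5.35
tool_pos: [0.4317, -0.2745, 0.0902]
orientation: [0.99, -0.14, -0.0, -0.0]
contact_force: [-0.6, 0.1, 0.1]
width: 0.0684
gripper_force: 0.0
```

```bash
python3 - <<'E'
from h import *
P=[]
for i in range(3): P.append(ctrl.get_state()["tool_pos"]); rel(.045,.08)
print(np.array(P).round(4))
E
```

```text
REL 22426 top z 0.0614 x [-0.0111  0.1031] y [-0.0313  0.0305] ((45.829444885253906, -0.3484992980957031), (62.902069091796875, 116.29644775390625), 89.19102478027344)
REL 22374 top z 0.0616 x [-0.0113  0.103 ] y [-0.0313  0.0305] ((45.64537811279297, -0.3746833801269531), (62.862030029296875, 116.43987274169922), 89.38300323486328)
REL 22361 top z 0.0617 x [-0.0114  0.103 ] y [-0.0314  0.0304] ((45.51465606689453, -0.3576202392578125), (62.82590866088867, 116.11637878417969), 89.13711547851562)
[[ 0.4317 -0.2745  0.0902]
 [ 0.4317 -0.2746  0.0903]
 [ 0.4318 -0.2747  0.0905]]
```

Request:
jog_arm([
  [0.6,-1.85,0,0,0],
  [0.6,0,0,4,0],
  [0.6,0,0,2.5,0],
  [0.6,0,0,0.8,0],
  [0.6,0,0,0,0],
  [0.6,0,0,0,0],
  [0.6,0,0,0,0],
  [0.6,0,0,0,0],
])

```text
clock: 6.3
tool_pos: [0.4153, -0.2705, 0.019]
orientation: [0.99, -0.14, 0.001, 0.001]
contact_force: [-0.3, -0.5, -0.6]
width: 0.0684
gripper_force: 0.0
```

Request:
jog_arm([
  [0.2,0,0,0,0],
  [0.2,0,0,0,0],
  [0.2,0,0,0,0],
  [0.2,0,0,-2,0],
  [0.2,0,0,-4,0],
  [0.2,0,0,-4,0],
  [0.2,0,0,-4,0],
  [0.2,0,0,0,0],
])

```text
clock: 7.1
tool_pos: [0.4179, -0.2727, 0.1641]
orientation: [0.99, -0.14, 0.005, 0.003]
contact_force: [1.0, -0.7, 0.0]
width: 0.051
gripper_force: 0.0
```

```bash
python3 - <<'E'
from h import *
held(.414,-.2695,-16,("scene",),r=.13,zlo=.04)
cv2.imwrite("pics/s2.png",cv2.resize(grab("side")["image"][40:260,220:480],None,fx=2.5,fy=2.5))
E
```

```text
scene
  u-0.025 n14 z 0.077..0.143
  u-0.015 n49 z 0.071..0.145
  u-0.005 n198 z 0.042..0.144
  u0.005 n214 z 0.059..0.142
  u0.015 n10 z 0.174..0.193
```

View pics/s2.png

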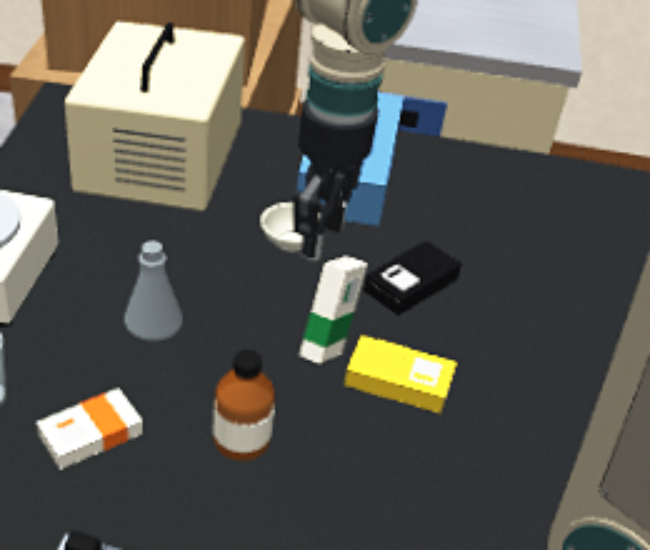

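The side view shows the green carton swung upright, but it slipped off at the top of the lift and is now falling just below the fingers. I'll open the gripper, let it land, and measure.

Request:
jog_arm([
  [0.9,0,0,0,0],
  [0.9,0,0,0,0],
  [0.9,0,0,0,0],
  [0.9,0,0,0,0],
  [0.9,0,0,0,0],
  [0.9,0,0,0,0],
])

```text
clock: 7.8
tool_pos: [0.4141, -0.2696, 0.1575]
orientation: [0.99, -0.14, -0.0, -0.0]
contact_force: [-0.6, 0.7, -0.3]
width: 0.0815
gripper_force: 0.0
```

```bash
python3 - <<'E'
from h import *
to(.478,-.286,-16)
for n in("side","scene","wrist"):
    c=grab(n); w=cloud(c); cv2.imwrite(n+"3.png",c["image"])
    m=(w[...,2]>.015)&(w[...,2]<.14)&(w[...,0]>.38)&(w[...,0]<.57)&(w[...,1]<-.2)&(w[...,1]>-.4); p=w[m]
    print(n,len(p),np.percentile(p[:,2],[5,50,95,99]).round(3),cv2.minAreaRect((p[:,:2]*1000).astype(np.float32)))
    t=p[p[:,2]>np.percentile(p[:,2],97)-.007]; print("   top",len(t),cv2.minAreaRect((t[:,:2]*1000).astype(np.float32)))
E
```

```text
at [ 0.4141 -0.2696  0.1575] psi -16.05 | turn tool -0.05 then shift cm x,y: 6.59 -0.18
side 169 [0.023 0.063 0.074 0.076] ((392.6112976074219, -296.78436279296875), (66.76500701904297, 25.8762264251709), 88.70382690429688)
   top 41 ((385.970703125, -304.9226379394531), (50.635711669921875, 14.06730842590332), 70.1368179321289)
scene 277 [0.02  0.053 0.074 0.076] ((392.13897705078125, -297.88592529296875), (63.33052062988281, 23.623065948486328), 88.87789154052734)
   top 49 ((388.7069091796875, -301.35546875), (56.43461227416992, 15.46693229675293), 88.238037109375)
wrist 2956 [0.023 0.062 0.072 0.074] ((392.0062255859375, -296.5196228027344), (64.93959045410156, 24.115615844726562), 89.82875061035156)
   top 836 ((388.0994873046875, -306.24420166015625), (45.12114334106445, 16.333528518676758), 89.47372436523438)
```

```bash
python3 - <<'E'
import cv2,numpy as np
a=cv2.imread("side3.png")[100:240,290:430]; b=cv2.imread("wrist3.png")
cv2.imwrite("pics/s3.png",np.hstack([cv2.resize(a,(400,400)),cv2.resize(b,(400,300))[:, :, :] if 0 else cv2.resize(b,(400,400))]))
E
```

```text
(no output)
```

View pics/s3.png

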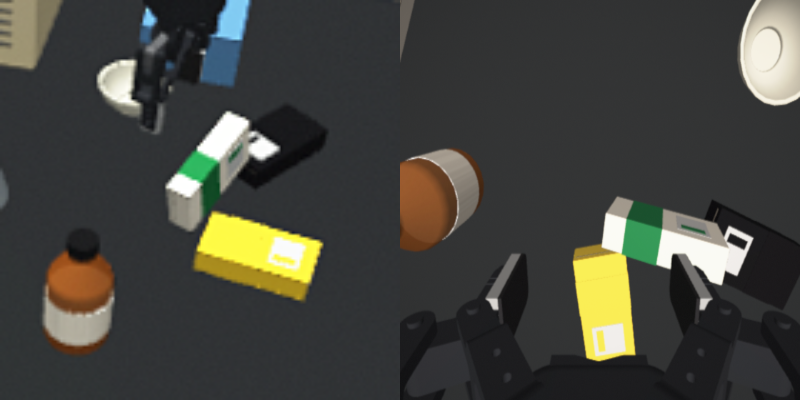

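The crop shows the green carton resting on its long side edge, 62 mm up, between the yellow and black look-alikes. That still works: I can pivot it from this edge, stand it on the bench and regrip. I'll measure its pose and check that the look-alikes did not move.

```bash
python3 - <<'E'
from h import *
def seg(n):
    c=grab(n); w=cloud(c); im=c["image"].astype(int); b,g,r=im[...,0],im[...,1],im[...,2]
    reg=(w[...,0]>.30)&(w[...,0]<.5)&(w[...,1]<-.2)&(w[...,1]>-.42)&(w[...,2]>.008)&(w[...,2]<.1)
    return w[reg&(b>.6*r)&(b+g+r>150)], w[reg&(r>90)&(b<.45*r)]
for n in("side","scene","wrist"):
    p,y=seg(n); q=p[(p[:,2]>.045)]
    A=np.c_[q[:,:2],np.ones(len(q))]
    print(n,len(p),"z",np.percentile(p[:,2],[1,50,99]).round(3),"hi",cv2.minAreaRect((q[:,:2]*1000).astype(np.float32)))
    q2=p[p[:,2]>.045]
    ctr=q2[:,:2].mean(0); d=np.linalg.svd(q2[:,:2]-ctr,full_matrices=0)[2][0]; u=(q2[:,:2]-ctr)@d
    for lo in np.arange(-.07,.07,.02):
        k=p[(abs((p[:,:2]-ctr)@[-d[1],d[0]])<.03)&(((p[:,:2]-ctr)@d)>=lo)&(((p[:,:2]-ctr)@d)<lo+.02)]
        if len(k)>3: print("   u%.2f n%d zmin %.3f zmax %.3f"%(lo+.01,len(k),*np.percentile(k[:,2],[3,98])))
    print("   ctr",ctr.round(4),"dir",d.round(3))
    if len(y): print("   yellow",cv2.minAreaRect((y[y[:,2]>.02][:,:2]*1000).astype(np.float32)))
# black before/after in the side view
a=cv2.imread("side0.png"); b=grab("side")["image"]
for im in(a,b):
    m=cv2.inRange(im[130:175,355:420],(130,130,130),(255,255,255)); ys,xs=np.nonzero(m); print("white label",len(xs),xs.mean()+355 if len(xs) else 0,ys.mean()+130 if len(xs) else 0)
    h=cv2.cvtColor(im,cv2.COLOR_BGR2HSV)[165:210,345:415]; ys,xs=np.nonzero(cv2.inRange(h,(20,150,80),(35,255,255))); print("yellow",len(xs),xs.mean()+345,ys.mean()+165)
E
```

```text
side 640 z [0.01  0.064 0.091] hi ((367.63690185546875, -322.863525390625), (126.38074493408203, 29.88746452331543), 65.25713348388672)
   u-0.06 n49 zmin 0.028 zmax 0.092
   u-0.04 n88 zmin 0.030 zmax 0.091
   u-0.02 n98 zmin 0.024 zmax 0.086
   u0.00 n64 zmin 0.051 zmax 0.083
   u0.02 n79 zmin 0.016 zmax 0.076
   u0.04 n129 zmin 0.009 zmax 0.070
   u0.06 n70 zmin 0.030 zmax 0.066
   ctr [ 0.3665 -0.3183] dir [0.463 0.887]
   yellow ((329.08819580078125, -246.77108764648438), (66.95610046386719, 63.42279052734375), 84.52031707763672)
scene 877 z [0.009 0.056 0.092] hi ((369.85247802734375, -323.74749755859375), (118.42536163330078, 34.506065368652344), 65.64051055908203)
   u-0.06 n55 zmin 0.029 zmax 0.068
   u-0.04 n130 zmin 0.013 zmax 0.074
   u-0.02 n135 zmin 0.014 zmax 0.078
   u0.00 n137 zmin 0.018 zmax 0.083
   u0.02 n136 zmin 0.024 zmax 0.089
   u0.04 n139 zmin 0.028 zmax 0.094
   u0.06 n40 zmin 0.018 zmax 0.071
   u0.08 n37 zmin 0.029 zmax 0.035
   ctr [ 0.3729 -0.3292] dir [-0.375 -0.927]
   yellow ((335.731201171875, -250.41969299316406), (62.28849792480469, 78.17975616455078), 81.59819793701172)
wrist 9539 z [0.017 0.07  0.089] hi ((367.74285888671875, -324.99139404296875), (121.77342224121094, 29.491744995117188), 65.5559310913086)
   u-0.06 n403 zmin 0.021 zmax 0.090
   u-0.04 n1857 zmin 0.031 zmax 0.089
   u-0.02 n1399 zmin 0.024 zmax 0.084
   u0.00 n1427 zmin 0.031 zmax 0.079
   u0.02 n1318 zmin 0.028 zmax 0.074
   u0.04 n1528 zmin 0.017 zmax 0.069
   u0.06 n585 zmin 0.045 zmax 0.064
   ctr [ 0.3717 -0.3253] dir [0.361 0.933]
   yellow ((327.6978759765625, -250.04344177246094), (62.75294876098633, 63.15547180175781), 82.41674041748047)
white label 82 379.9512195121951 150.6341463414634
yellow 786 378.26972010178116 189.16284987277353
white label 374 369.4331550802139 152.95989304812835
yellow 787 378.2782719186785 189.15628970775094
```

The yellow one did not move, and the black label is where it was. The green carton leans at about 14°, its low end near (392,-271) and its high end on the black box near (344,-377). I'll turn to it and approach the high end.

Request:
jog_arm([
  [0.5,0,0,0,-8.2],
  [0.4,0,0,0,-8.2],
  [0.3,0,0,0,-8.2],
  [0.3,0,0,0,-8.2],
  [0.3,0,0,0,-8.2],
  [0.3,0,0,0,-8.2],
  [0.3,0,0,0,-8.2],
  [0.3,0,0,0,-8.2],
])

```text
clock: 8.95
tool_pos: [0.4142, -0.2697, 0.1578]
orientation: [0.907, 0.422, 0.0, 0.0]
contact_force: [0.7, 0.4, -0.6]
width: 0.0558
gripper_force: 0.0
```

Request:
jog_arm([
  [0.3,0,0,0,-8.2],
  [0.3,0,0,0,-8.2],
  [0.3,-4,-0.7,0,0],
  [0.3,-4,-0.7,0,0],
  [0.3,-4,-0.6,0,0],
  [0.3,0,0,0,0],
  [0.3,0,0,0,0],
  [0.3,0,0,0,0],
])

```text
clock: 9.75
tool_pos: [0.3472, -0.3702, 0.1575]
orientation: [0.839, 0.544, 0.0, -0.0]
contact_force: [-0.0, 0.3, 0.6]
width: 0.0556
gripper_force: 0.0
```

```bash
python3 - <<'E'
from h import *
c=grab("wrist"); P=c["P"]; c["P"]=np.array(c["mount"]); t=cloud(c); im=c["image"].astype(int)
cv2.imwrite("w4.png",c["image"])
zt=.1575
print(ctrl.get_state()["tool_pos"]); to(.3464,-.372,66)
h=ctrl.get_state()["tool_pos"][2]-t[...,2]
m=(h>.035)&(h<.1)&(abs(t[...,1])<.04)&(t[...,0]>-.03)&(t[...,0]<.17)&(im.sum(-1)>150)&(t[...,2]>.02)
p=t[m]; print(len(p),cv2.minAreaRect((p[:,:2]*1000).astype(np.float32)))
for lo in np.arange(-.03,.17,.01):
    k=p[(p[:,0]>=lo)&(p[:,0]<lo+.01)]
    if len(k)>20: print("x %.3f n%d ztop %.4f  y %.3f..%.3f"%(lo+.005,len(k),np.percentile(k[:,2],10),*np.percentile(k[:,1],[2,98])))
E
```

```text
[ 0.34733888 -0.37003612  0.15754639]
at [ 0.3473 -0.37    0.1575] psi 66.01 | turn tool 0.01 then shift cm x,y: -0.22 -0.01
8450 ((54.51958084106445, 0.2530498504638672), (112.48111724853516, 28.10162925720215), 0.042677413672208786)
x -0.005 n67 ztop 0.0674  y -0.013..0.013
x 0.005 n749 ztop 0.0682  y -0.013..0.014
x 0.015 n751 ztop 0.0708  y -0.014..0.014
x 0.025 n738 ztop 0.0734  y -0.014..0.014
x 0.035 n750 ztop 0.0759  y -0.014..0.014
x 0.045 n760 ztop 0.0786  y -0.014..0.014
x 0.055 n748 ztop 0.0812  y -0.014..0.014
x 0.065 n764 ztop 0.0834  y -0.013..0.014
x 0.075 n777 ztop 0.0859  y -0.014..0.014
x 0.085 n782 ztop 0.0885  y -0.014..0.014
x 0.095 n759 ztop 0.0914  y -0.013..0.014
x 0.105 n758 ztop 0.0941  y -0.013..0.014
x 0.115 n47 ztop 0.0962  y -0.012..0.013
```

```bash
python3 - <<'E'
import numpy as np
f=np.deg2rad(np.linspace(137.5,62,16)); r=12.73
x=r*np.cos(f); z=r*np.sin(f)
print([[-0.6,round(a,2),0,round(-b,2),0] for a,b in zip(np.diff(x),np.diff(z))])
E
```

```text
[[-0.6, np.float64(0.79), 0, np.float64(-0.79), 0], [-0.6, np.float64(0.86), 0, np.float64(-0.72), 0], [-0.6, np.float64(0.92), 0, np.float64(-0.64), 0], [-0.6, np.float64(0.97), 0, np.float64(-0.56), 0], [-0.6, np.float64(1.01), 0, np.float64(-0.47), 0], [-0.6, np.float64(1.05), 0, np.float64(-0.38), 0], [-0.6, np.float64(1.08), 0, np.float64(-0.29), 0], [-0.6, np.float64(1.1), 0, np.float64(-0.19), 0], [-0.6, np.float64(1.11), 0, np.float64(-0.09), 0], [-0.6, np.float64(1.12), 0, np.float64(0.01), 0], [-0.6, np.float64(1.11), 0, np.float64(0.1), 0], [-0.6, np.float64(1.1), 0, np.float64(0.2), 0], [-0.6, np.float64(1.08), 0, np.float64(0.3), 0], [-0.6, np.float64(1.05), 0, np.float64(0.39), 0], [-0.6, np.float64(1.01), 0, np.float64(0.48), 0]]
```

Request:
jog_arm([
  [0.3,-0.65,0,0,0],
  [0.3,0,0,4,0],
  [0.3,0,0,3,0],
  [0.3,0,0,0.65,0],
  [0.3,0,0,0,0],
  [0.3,0,0,0,0],
  [0.3,0,0,0,0],
])

```text
clock: 10.5
tool_pos: [0.3455, -0.3784, 0.083]
orientation: [0.839, 0.544, 0.0, 0.002]
contact_force: [-0.2, -0.1, 0.5]
width: 0.0556
gripper_force: 0.0
```

Request:
jog_arm([
  [-0.6,0,0,0,0],
  [-0.6,0,0,0,0],
  [-0.6,0,0,0,0],
  [-0.6,0,0,0,0],
  [-0.6,0,0,0,0],
], squeeze=20)

```text
clock: 11.0
tool_pos: [0.3449, -0.3779, 0.0822]
orientation: [0.839, 0.544, 0.0, 0.001]
contact_force: [-0.6, 0.4, 6.0]
width: 0.0263
gripper_force: 19.8
```

Request:
jog_arm([
  [-0.6,0.8,0,-0.8,0],
  [-0.6,0.86,0,-0.72,0],
  [-0.6,0.92,0,-0.64,0],
  [-0.6,0.97,0,-0.56,0],
  [-0.6,1.0,0,-0.47,0],
])

```text
clock: 11.5
tool_pos: [0.3631, -0.3343, 0.1135]
orientation: [0.839, 0.544, -0.0, -0.0]
contact_force: [-0.8, -0.7, -1.0]
width: 0.0265
gripper_force: 19.7
```

```bash
cat >> h.py <<'E'
def prof(dz=.1,hi=.13,half=.03,lo=-.03,names=("scene","side")):
    # carton side profile in tool (x, height), seen from fixed cameras, white/green only
    s=ctrl.get_state(); M=T(s); print(s["tool_pos"].round(4),s["width"].round(4),s["gripper_force"].round(1))
    for n in names:
        c=grab(n); w=cloud(c); im=c["image"].astype(int); b,g,r=im[...,0],im[...,1],im[...,2]
        t=(w-M[:3,3])@M[:3,:3]
        m=(abs(t[...,1])<half)&(t[...,0]>lo)&(t[...,0]<.15)&(w[...,2]>.006)&(w[...,2]<hi)&(b>.6*r)&(im.sum(-1)>150)
        q=np.stack([t[...,0],w[...,2]],-1)[m]
        print(n,len(q),"x..",np.percentile(q,[1,99],0).round(3).tolist(),cv2.minAreaRect((q*1000).astype(np.float32)))
E
python3 - <<'E'
from h import *
prof()
E
```

```text
Traceback (most recent call last):
  File "h.py", line 48, in prof
    s=ctrl.get_state(); M=T(s); print(s["tool_pos"].round(4),s["width"].round(4),s["gripper_force"].round(1))
                                                             ^^^^^^^^^^^^^^^^
AttributeError: 'float' object has no attribute 'round'
```

```bash
sed -i 's/,s\["width"\].round(4),s\["gripper_force"\].round(1))/,s["width"],s["gripper_force"])/' h.py
python3 - <<'E'
from h import *
prof()
E
```

```text
[ 0.3631 -0.3343  0.1135] 0.026500010415260372 19.717013437730202
scene 800 x.. [[-0.024, 0.006], [0.102, 0.123]] ((57.27903747558594, 67.4705581665039), (122.73822021484375, 170.2132568359375), 89.97064971923828)
side 596 x.. [[-0.016, 0.014], [0.1, 0.123]] ((39.75518798828125, 65.65367889404297), (71.82797241210938, 119.32777404785156), 53.96705627441406)
```

It is pivoting as planned, at about 36° now. Continuing the arc.

Request:
jog_arm([
  [-0.6,1.05,0,-0.38,0],
  [-0.6,1.08,0,-0.29,0],
  [-0.6,1.1,0,-0.19,0],
  [-0.6,1.11,0,-0.09,0],
  [-0.6,1.12,0,0,0],
  [-0.6,0,0,0,0],
])

```text
clock: 12.2
tool_pos: [0.3874, -0.2857, 0.125]
orientation: [0.839, 0.545, 0.001, 0.002]
contact_force: [-0.8, -1.4, 9.4]
width: 0.0261
gripper_force: 27.5
```

```bash
python3 - <<'E'
from h import *
prof(hi=.15,lo=-.09)
E
```

```text
[ 0.3874 -0.2857  0.125 ] 0.026099395509462345 27.459391745505854
scene 778 x.. [[-0.069, 0.006], [0.09, 0.14]] ((29.441116333007812, 77.96670532226562), (235.1776885986328, 143.85433959960938), 0.019136156886816025)
side 610 x.. [[-0.035, 0.015], [0.062, 0.145]] ((-0.8277130126953125, 78.25044250488281), (143.38223266601562, 147.76199340820312), 89.7047119140625)
```

Request:
jog_arm([
  [-0.6,1.11,0,0,0],
  [-0.6,1.1,0,0.1,0],
  [-0.6,1.08,0,0.25,0],
  [-0.6,1.05,0,0.35,0],
  [-0.6,1.0,0,0.4,0],
  [-0.6,0,0,0,0],
  [-0.6,0,0,0,0],
])

```text
clock: 13.0
tool_pos: [0.4101, -0.2363, 0.1145]
orientation: [0.838, 0.545, 0.003, 0.002]
contact_force: [1.2, 3.7, 13.5]
width: 0.0261
gripper_force: 41.9
```

```bash
python3 - <<'E'
from h import *
prof(hi=.13,lo=-.09,half=.02)
c=grab("side"); cv2.imwrite("side5.png",c["image"]); cv2.imwrite("pics/s5.png",np.hstack([cv2.resize(c["image"][90:230,280:420],(400,400)),cv2.resize(grab("scene")["image"][130:270,130:270],(400,400))]))
E
```

```text
[ 0.4101 -0.2363  0.1145] 0.026114776242934845 41.93590003531426
scene 698 x.. [[-0.052, 0.006], [0.118, 0.122]] ((18.686126708984375, 67.1498794555664), (122.26148986816406, 215.88377380371094), 89.92301177978516)
side 438 x.. [[-0.047, 0.009], [0.017, 0.125]] ((-17.449810028076172, 67.4039306640625), (66.5064697265625, 121.9565658569336), 2.400913715362549)
```

View pics/s5.png

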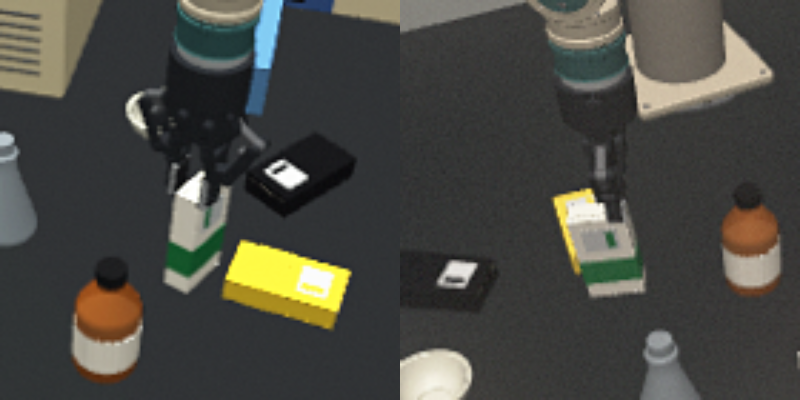

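Both views show the green carton upright on the bench, its base about 2° from square. I'll release it, turn 90° and regrip across its width.

Request:
jog_arm([
  [0,0,0,-0.2,0],
  [0.2,0,0,0,0],
  [0.3,0,0,0,0],
  [0.3,0,0,-3,0],
  [0.6,0,0,-4,0],
  [0.95,-1.7,0,0,-8.2],
  [0.95,0,0,0,-8.2],
  [0.95,0,0,0,-8.2],
])

```text
clock: 14.0
tool_pos: [0.3997, -0.2524, 0.1834]
orientation: [0.702, 0.712, 0.0, -0.0]
contact_force: [-0.5, 0.8, 0.5]
width: 0.0831
gripper_force: 0.0
```

Request:
jog_arm([
  [0.95,0,0,0,-8.2],
  [0.95,0,0,0,-8.2],
  [0.95,0,0,0,-8.2],
  [0.95,0,0,0,-8.2],
  [0.95,0,0,0,-8.2],
  [0.95,0,0,0,-8.2],
  [0.95,0,0,0,-8.2],
  [0.95,0,0,0,-8],
])

```text
clock: 14.8
tool_pos: [0.3995, -0.2518, 0.1828]
orientation: [0.206, 0.979, 0.001, -0.001]
contact_force: [-0.2, -0.1, 0.3]
width: 0.0832
gripper_force: 0.0
```

```bash
cat >> h.py <<'E'
def topm(zl,zh,box=None):
    # top of standing carton(s): rect in tool axes and in world, by all cameras
    s=ctrl.get_state(); M=T(s); print(s["tool_pos"].round(4))
    for n in("wrist","side","scene"):
        c=grab(n); w=cloud(c); im=c["image"].astype(int); t=(w-M[:3,3])@M[:3,:3]
        m=(w[...,2]>zl)&(w[...,2]<zh)&(im.min(-1)>90)
        m&=((abs(t[...,0])<.06)&(abs(t[...,1])<.06)&(t[...,2]>.005)) if box is None else (w[...,0]>box[0])&(w[...,0]<box[1])&(w[...,1]>box[2])&(w[...,1]<box[3])
        if m.sum()>15:
            print(n,m.sum(),"z",np.median(w[m][:,2]).round(4),"tool",cv2.minAreaRect((t[m][:,:2]*1000).astype(np.float32)),"world",cv2.minAreaRect((w[m][:,:2]*1000).astype(np.float32)))
E
python3 - <<'E'
from h import *
topm(.108,.124); to(.403,-.252,156)
E
```

```text
[ 0.3995 -0.2518  0.1828]
wrist 4615 z 0.1166 tool ((2.467587471008301, 4.093435287475586), (28.62397575378418, 61.90073013305664), 1.6892404556274414) world ((398.8187255859375, -246.96749877929688), (61.90045166015625, 28.627466201782227), 64.55531311035156)
side 186 z 0.117 tool ((0.5519018173217773, 5.923154830932617), (30.191150665283203, 63.27998352050781), 1.9975968599319458) world ((401.308349609375, -246.0683135986328), (63.28197479248047, 30.19486427307129), 64.2518081665039)
scene 177 z 0.1182 tool ((1.4181270599365234, 4.319721221923828), (33.16576385498047, 62.27556610107422), 3.074894666671753) world ((399.87109375, -247.18907165527344), (62.27386474609375, 33.1585807800293), 63.19235610961914)
at [ 0.3996 -0.2519  0.183 ] psi 155.78 | turn tool -0.22 then shift cm x,y: -0.31 0.13
```

Request:
jog_arm([
  [0.95,0.25,0.4,0,1.7],
  [0.95,0,0,4,0],
  [0.95,0,0,4,0],
  [0.95,0,0,2.8,0],
  [0.95,0,0,0,0],
  [0.95,0,0,0,0],
  [0.1,0,0,0,0],
  [0.1,0,0,0,0],
], squeeze=45)

```text
clock: 15.75
tool_pos: [0.4011, -0.249, 0.0778]
orientation: [0.223, 0.975, -0.001, 0.002]
contact_force: [0.3, -0.5, -1.0]
width: 0.0612
gripper_force: 49.1
```

Request:
jog_arm([
  [0.1,0,0,0,0],
  [0.1,0,0,0,0],
  [0.1,0,0,0,0],
  [0.1,0,0,-1,0],
  [0.1,0,0,-3,0],
  [0.1,0,0,-4.5,0],
  [0.1,0,0,-4.5,0],
  [0.1,0,0,-4,0],
])

```text
clock: 16.55
tool_pos: [0.3988, -0.2474, 0.248]
orientation: [0.223, 0.975, -0.0, 0.0]
contact_force: [0.6, -0.9, -2.6]
width: 0.0613
gripper_force: 50.0
```

```bash
python3 - <<'E'
from h import *
to(.583,.290,85.7)
to(.583,.290)
E
```

```text
at [ 0.3988 -0.2474  0.248 ] psi 154.23 | turn tool 68.53 then shift cm x,y: 54.97 14.34
at [ 0.3988 -0.2474  0.248 ] psi 154.23 | turn tool 0.0 then shift cm x,y: 6.78 56.4
```

Request:
jog_arm([
  [0.1,0,0,0,8.55],
  [0.1,0,0,0,8.55],
  [0.1,0,0,0,8.55],
  [0.1,0,0,0,8.55],
  [0.1,0,0,0,8.55],
  [0.1,0,0,0,8.55],
  [0.1,0,0,0,8.55],
  [0.1,0,0,0,8.55],
])

```text
clock: 17.35
tool_pos: [0.3986, -0.2472, 0.2456]
orientation: [0.734, 0.679, -0.0, -0.001]
contact_force: [-0.5, -0.4, -2.9]
width: 0.0617
gripper_force: 50.2
```

Request:
jog_arm([
  [0.1,2,0.5,0,0],
  [0.1,3.9,1,0,0],
  [0.1,3.9,1,0,0],
  [0.1,3.9,1,0,0],
  [0.1,3.9,1,0,0],
  [0.1,3.9,1,0,0],
  [0.1,3.9,1,0,0],
  [0.1,3.9,1,0,0],
])

```text
clock: 18.15
tool_pos: [0.4949, 0.0407, 0.2458]
orientation: [0.732, 0.681, -0.0, -0.0]
contact_force: [1.0, 0.0, -2.2]
width: 0.0614
gripper_force: 50.1
```

Request:
jog_arm([
  [0.1,3.9,1,0,0],
  [0.1,3.9,1,0,0],
  [0.1,3.9,1,0,0],
  [0.1,3.9,1,0,0],
  [0.1,3.9,1,0,0],
  [0.1,3.9,1,0,0],
  [0.1,2.3,0.8,0,0],
  [0.1,0,0,0,0],
])

```text
clock: 18.95
tool_pos: [0.5822, 0.2933, 0.2451]
orientation: [0.731, 0.682, 0.0, -0.0]
contact_force: [-0.1, -0.7, -3.0]
width: 0.0611
gripper_force: 50.1
```

Request:
jog_arm([
  [0.1,0,0,0,0],
  [0.1,0,0,0,0],
  [0.1,0,0,0,0],
])

```text
clock: 19.25
tool_pos: [0.5814, 0.2893, 0.2457]
orientation: [0.733, 0.681, -0.0, -0.0]
contact_force: [-0.7, -0.3, -3.0]
width: 0.0609
gripper_force: 50.1
```

```bash
cat >> h.py <<'E'
def rackview(names=("side","wrist","scene")):
    th=np.deg2rad(85.7); ry=np.array([np.cos(th),np.sin(th)]); rx=np.array([np.sin(th),-np.cos(th)])
    for n in names:
        w=cloud(grab(n)).reshape(-1,3); w=w[~np.isnan(w[:,0])]; a=w[:,:2]@ry; b=w[:,:2]@rx; z=w[:,2]
        m0=(b>.50)&(b<.615)&(a>.1)&(a<.46)
        for lo,hi in((.006,.0105),(.085,.0895),(.091,.0975),(.105,.1085),(.109,.114),(.1145,.121),(.1215,.127),(.15,.3)):
            m=m0&(z>lo)&(z<hi)
            if m.sum()>10: print(n,lo,hi,m.sum(),"b",np.percentile(b[m],[3,97]).round(4),"a",np.percentile(a[m],[3,97]).round(4))
E
python3 - <<'E'
from h import *
to(.583,.318,85.7); rackview()
E
```

```text
at [0.5814 0.2893 0.2457] psi 85.77 | turn tool 0.07 then shift cm x,y: 2.87 -0.05
side 0.006 0.0105 1702 b [0.5112 0.5969] a [0.1256 0.4313]
side 0.085 0.0895 143 b [0.5137 0.5791] a [0.162  0.4454]
side 0.091 0.0975 141 b [0.5137 0.5915] a [0.2184 0.4456]
side 0.105 0.1085 89 b [0.5187 0.5983] a [0.387  0.4453]
side 0.109 0.114 64 b [0.5264 0.5853] a [0.3876 0.4392]
side 0.1145 0.121 396 b [0.527 0.586] a [0.3792 0.4385]
side 0.1215 0.127 445 b [0.5273 0.5858] a [0.3972 0.4389]
side 0.15 0.3 1617 b [0.5178 0.5913] a [0.3257 0.3499]
wrist 0.006 0.0105 5443 b [0.5126 0.6012] a [0.3121 0.4102]
wrist 0.085 0.0895 267 b [0.5179 0.5954] a [0.1605 0.4405]
wrist 0.091 0.0975 63 b [0.5131 0.6011] a [0.4096 0.4406]
wrist 0.105 0.1085 35 b [0.522  0.5937] a [0.4099 0.4436]
wrist 0.109 0.114 25 b [0.5405 0.5838] a [0.4097 0.4105]
wrist 0.1145 0.121 2937 b [0.53  0.586] a [0.3789 0.4033]
wrist 0.1215 0.127 3792 b [0.5288 0.5867] a [0.4108 0.4374]
wrist 0.15 0.3 30480 b [0.5183 0.5981] a [0.3225 0.3486]
scene 0.006 0.0105 398 b [0.515  0.6039] a [0.1158 0.4206]
scene 0.085 0.0895 70 b [0.5205 0.6025] a [0.1588 0.441 ]
scene 0.091 0.0975 105 b [0.5205 0.6006] a [0.1639 0.4436]
scene 0.105 0.1085 25 b [0.5388 0.5934] a [0.3756 0.4461]
scene 0.109 0.114 39 b [0.532  0.5899] a [0.3752 0.4286]
scene 0.1145 0.121 112 b [0.5302 0.5892] a [0.3761 0.4252]
scene 0.1215 0.127 98 b [0.5282 0.5887] a [0.3807 0.4399]
scene 0.15 0.3 822 b [0.5239 0.6026] a [0.3176 0.3449]
```

Request:
jog_arm([
  [0.1,2.4,0,0,0],
  [0.1,0,0,3,0],
  [0.1,0,0,4,0],
  [0.1,0,0,4,0],
  [0.1,0,0,2.8,0],
  [0.1,0,0,0.7,0],
  [0.1,0,0,0.7,0],
  [0.1,0,0,0,0],
])

```text
clock: 20.2
tool_pos: [0.5842, 0.3145, 0.0944]
orientation: [0.732, 0.681, 0.001, 0.0]
contact_force: [0.2, 1.1, -1.8]
width: 0.0614
gripper_force: 50.1
```

Request:
jog_arm([
  [0.1,0,0,0.2,0],
  [0.1,0,0,0.4,0],
  [0.1,0,0,0,0],
  [0.1,0,0,0,0],
])

```text
clock: 20.6
tool_pos: [0.5838, 0.3145, 0.0881]
orientation: [0.732, 0.681, 0.0, 0.0]
contact_force: [1.0, -0.6, -1.6]
width: 0.0616
gripper_force: 50.2
```

```bash
python3 - <<'E'
from h import *
to(.583,.318,85.7); rackview(("side",))
E
```

```text
at [0.5838 0.3145 0.0881] psi 85.84 | turn tool 0.14 then shift cm x,y: 0.34 -0.1
side 0.006 0.0105 1085 b [0.5109 0.5948] a [0.1227 0.4435]
side 0.085 0.0895 157 b [0.5141 0.5924] a [0.1622 0.4455]
side 0.091 0.0975 177 b [0.5132 0.598 ] a [0.2195 0.4455]
side 0.105 0.1085 105 b [0.5164 0.5917] a [0.3645 0.4463]
side 0.109 0.114 107 b [0.5207 0.5854] a [0.3647 0.439 ]
side 0.1145 0.121 451 b [0.5265 0.5864] a [0.3696 0.4381]
side 0.1215 0.127 515 b [0.5265 0.5865] a [0.3634 0.4388]
side 0.15 0.3 1465 b [0.5049 0.6117] a [0.3464 0.3948]
```

Request:
jog_arm([
  [0.1,0,0,0.2,0],
  [0.1,0,0,0,0],
  [0.6,0,0,0,0],
  [0.6,0,0,0,0],
  [0.6,0,0,0,0],
  [0.65,0,0,-2,0],
  [0.65,0,0,-4,0],
  [0.65,0,0,-4,0],
])

```text
clock: 21.45
tool_pos: [0.5827, 0.314, 0.1857]
orientation: [0.732, 0.681, -0.001, -0.0]
contact_force: [-0.1, 0.3, -0.2]
width: 0.0705
gripper_force: 0.0
```

Request:
jog_arm([
  [0.65,0,0,-3,0],
  [0.65,0,0,0,8.2],
  [0.8,0,0,0,8.2],
  [0.8,0,0,0,8.2],
  [0.8,0,0,0,8.2],
  [0.8,0,0,0,7.9],
  [0.8,0,0,0,0],
])

```text
clock: 22.15
tool_pos: [0.5836, 0.3144, 0.2157]
orientation: [0.923, 0.384, 0.0, 0.0]
contact_force: [1.0, 0.1, 0.8]
width: 0.0772
gripper_force: 0.0
```

```bash
python3 - <<'E'
from h import *
to(.629,-.0705,45); rackview(("side","wrist"))
E
```

```text
at [0.5836 0.3144 0.2157] psi 45.16 | turn tool 0.16 then shift cm x,y: -24.01 30.43
side 0.006 0.0105 1454 b [0.5112 0.5956] a [0.1243 0.4314]
side 0.085 0.0895 165 b [0.5187 0.5938] a [0.1627 0.4455]
side 0.091 0.0975 188 b [0.5131 0.5981] a [0.2195 0.4456]
side 0.105 0.1085 105 b [0.5233 0.5924] a [0.3735 0.4452]
side 0.109 0.114 102 b [0.5262 0.5852] a [0.3555 0.4389]
side 0.1145 0.121 455 b [0.5272 0.5852] a [0.3728 0.4384]
side 0.1215 0.127 736 b [0.5285 0.5866] a [0.3497 0.4384]
side 0.15 0.3 203 b [0.501  0.5415] a [0.369  0.4112]
wrist 0.006 0.0105 9861 b [0.515  0.6019] a [0.2218 0.4226]
wrist 0.085 0.0895 249 b [0.514  0.5946] a [0.2221 0.4404]
wrist 0.091 0.0975 481 b [0.5142 0.594 ] a [0.2196 0.4404]
wrist 0.105 0.1085 115 b [0.53   0.5903] a [0.3592 0.4424]
wrist 0.109 0.114 162 b [0.5318 0.5903] a [0.3565 0.428 ]
wrist 0.1145 0.121 3480 b [0.5302 0.5873] a [0.3734 0.4032]
wrist 0.1215 0.127 7798 b [0.5297 0.5878] a [0.3475 0.4364]
wrist 0.15 0.3 37486 b [0.5097 0.6113] a [0.3149 0.4062]
```

Green stands in the rack with its face at 0.347. Now the orange carton.

Request:
jog_arm([
  [0.8,-2.4,3,0,0],
  [0.8,-2.4,3,0,0],
  [0.8,-2.4,3,0,0],
  [0.8,-2.4,3,0,0],
  [0.8,-2.4,3.1,0,0],
  [0.8,-2.4,3.1,0,0],
  [0.8,-2.4,3.1,0,0],
  [0.8,-2.4,3.1,0,0],
])

```text
clock: 23.05
tool_pos: [0.6212, 0.0047, 0.2158]
orientation: [0.923, 0.385, 0.0, 0.0]
contact_force: [0.6, 0.6, -0.5]
width: 0.0767
gripper_force: 0.0
```

Request:
jog_arm([
  [0.8,-2.4,3,3,0],
  [0.8,-2.4,3,4,0],
  [0.8,0,0,0,0],
  [0.8,0,0,0,0],
  [0.8,0,0,0,0],
  [0.8,0,0,0,0],
])

```text
clock: 23.65
tool_pos: [0.6305, -0.0654, 0.1513]
orientation: [0.923, 0.385, 0.001, 0.001]
contact_force: [-0.4, 0.1, -0.3]
width: 0.077
gripper_force: 0.0
```

```bash
python3 - <<'E'
from h import *
to(.629,-.0705,45); z=ctrl.get_state()["tool_pos"][2]
rel(z-.034,z-.015,(-.08,.12))
E
```

```text
at [ 0.6305 -0.0654  0.1513] psi 45.27 | turn tool 0.27 then shift cm x,y: -0.47 0.26
REL 9191 top z 0.1266 x [-0.0567  0.0466] y [-0.0245  0.031 ] ((-5.358577728271484, 3.386962890625), (104.3061294555664, 56.4908561706543), 0.25400689244270325)
```

Request:
jog_arm([
  [0.8,-0.55,0.35,4,0],
  [0.8,0,0,4,0],
  [0.8,0,0,4,0],
  [0.8,0,0,2.4,0],
  [0.8,0,0,0,0],
  [0.8,0,0,0,0],
  [0,0,0,0,0],
  [0,0,0,0,0],
], squeeze=40)

```text
clock: 24.5
tool_pos: [0.6304, -0.073, 0.0085]
orientation: [0.923, 0.384, 0.002, 0.001]
contact_force: [-0.1, 1.0, -0.2]
width: 0.0549
gripper_force: 43.9
```

Request:
jog_arm([
  [0,0,0,0,0],
  [0,0,0,0,0],
  [0,0,0,0,0],
  [0,0,0,-2,0],
  [0,0,0,-2,-8.1],
  [0,0,0,0,-8.1],
  [0,0,0,0,-8.1],
  [0,0,0,0,-8.1],
])

```text
clock: 25.3
tool_pos: [0.628, -0.0729, 0.0462]
orientation: [0.778, 0.628, 0.0, 0.0]
contact_force: [-0.8, 0.0, -2.5]
width: 0.0549
gripper_force: 43.7
```

Request:
jog_arm([
  [0,0,0,0,-8.1],
  [0,1.9,-3.1,0,0],
  [0,1.8,-3.1,0,0],
  [0,0,0,0,0],
  [0,0,0,2,0],
  [0,0,0,1.3,0],
  [0,0,0,0.4,0],
  [0,0,0,0,0],
])

```text
clock: 26.1
tool_pos: [0.5689, -0.0313, 0.0087]
orientation: [0.734, 0.68, -0.0, -0.0]
contact_force: [1.7, 0.1, -1.0]
width: 0.0551
gripper_force: 43.9
```

Request:
jog_arm([
  [0,0,0,0.2,0],
  [0,0,0,0,0],
  [0.6,0,0,0,0],
  [0.6,0,0,0,0],
  [0.6,0,0,0,0],
  [0.6,0,0,-4,0],
  [0.6,-2.5,0,-4,0],
  [0.6,-2.5,0,0,0],
])

```text
clock: 26.9
tool_pos: [0.5701, -0.0823, 0.0923]
orientation: [0.733, 0.68, 0.003, 0.005]
contact_force: [2.0, -0.7, 0.6]
width: 0.0681
gripper_force: 0.0
```

Request:
jog_arm([
  [0.6,0,0,0,0],
  [0.6,0,0,0,0],
  [0.6,0,0,0,0],
  [0.6,0,0,0,0],
  [0.6,0,0,0,0],
])

```text
clock: 27.4
tool_pos: [0.5646, -0.0802, 0.0858]
orientation: [0.733, 0.68, -0.0, -0.001]
contact_force: [0.1, -0.2, -0.2]
width: 0.068
gripper_force: 0.0
```

```bash
python3 - <<'E'
from h import *
to(.629,-.0705); z=ctrl.get_state()["tool_pos"][2]
for i in range(2): rel(z-.034,z-.015,(-.08,.15))
E
```

```text
at [ 0.5646 -0.0802  0.0858] psi 85.7 | turn tool 0.0 then shift cm x,y: 1.45 6.35
REL 18438 top z 0.0611 x [-0.0017  0.1007] y [-0.0265  0.029 ] ((49.261226654052734, 1.1683235168457031), (56.757110595703125, 103.58273315429688), 89.83918762207031)
REL 18500 top z 0.0612 x [-0.0018  0.1013] y [-0.0267  0.0288] ((49.48542404174805, 0.9966506958007812), (56.79586410522461, 104.52220153808594), 89.9327392578125)
```

```bash
python3 - <<'E'
import numpy as np
f=np.deg2rad(np.linspace(167.9,77.9,17)); r=10.35
x=r*np.cos(f); z=r*np.sin(f)
print([[0,round(float(a),2),0,round(float(-b),2),0] for a,b in zip(np.diff(x),np.diff(z))])
E
```

```text
[[0, 0.26, 0, -0.98, 0], [0, 0.36, 0, -0.95, 0], [0, 0.45, 0, -0.91, 0], [0, 0.54, 0, -0.86, 0], [0, 0.62, 0, -0.81, 0], [0, 0.69, 0, -0.74, 0], [0, 0.76, 0, -0.67, 0], [0, 0.82, 0, -0.59, 0], [0, 0.88, 0, -0.51, 0], [0, 0.92, 0, -0.42, 0], [0, 0.96, 0, -0.33, 0], [0, 0.99, 0, -0.23, 0], [0, 1.01, 0, -0.13, 0], [0, 1.02, 0, -0.03, 0], [0, 1.01, 0, 0.06, 0], [0, 1.0, 0, 0.16, 0]]
```

Request:
jog_arm([
  [0.6,-0.75,0.1,3,0],
  [0.6,0,0,3.5,0],
  [0.6,0,0,0.8,0],
  [0.6,0,0,0,0],
  [0.6,0,0,0,0],
  [0.6,0,0,0,0],
  [0,0,0,0,0],
  [0,0,0,0,0],
], squeeze=20)

```text
clock: 28.3
tool_pos: [0.5668, -0.0889, 0.0155]
orientation: [0.733, 0.68, 0.001, 0.001]
contact_force: [-1.3, -0.4, 5.1]
width: 0.054
gripper_force: 19.9
```

Request:
jog_arm([
  [0,0,0,0,0],
  [0,0,0,0,0],
])

```text
clock: 28.5
tool_pos: [0.5668, -0.0889, 0.0155]
orientation: [0.733, 0.68, 0.001, 0.001]
contact_force: [-0.3, 0.0, 6.0]
width: 0.0539
gripper_force: 20.0
```

Request:
jog_arm([
  [0,0.26,0,-1,0],
  [0,0.36,0,-0.95,0],
  [0,0.45,0,-0.91,0],
  [0,0.54,0,-0.86,0],
  [0,0.62,0,-0.81,0],
  [0,0.69,0,-0.74,0],
])

```text
clock: 29.1
tool_pos: [0.5679, -0.0588, 0.0671]
orientation: [0.733, 0.68, 0.0, 0.0]
contact_force: [-0.8, -0.4, -0.5]
width: 0.0535
gripper_force: 21.3
```

```bash
python3 - <<'E'
from h import *
prof(hi=.13,lo=-.03,half=.027)
E
```

```text
[ 0.5679 -0.0588  0.0671] 0.053507966144458456 21.284352983184363
scene 317 x.. [[-0.011, 0.006], [0.149, 0.097]] ((66.53473663330078, 42.62153625488281), (106.1856689453125, 175.9034881591797), 79.2994613647461)
side 579 x.. [[0.01, 0.007], [0.146, 0.078]] ((75.38533020019531, 34.43574523925781), (28.7921142578125, 157.82986450195312), 63.711265563964844)
```

Request:
jog_arm([
  [0,0.76,0,-0.67,0],
  [0,0.82,0,-0.59,0],
  [0,0.88,0,-0.51,0],
  [0,0.92,0,-0.42,0],
  [0,0.96,0,-0.33,0],
])

```text
clock: 29.7
tool_pos: [0.5712, -0.0153, 0.0918]
orientation: [0.733, 0.68, 0.0, 0.0]
contact_force: [-0.5, 0.2, -1.0]
width: 0.0533
gripper_force: 21.2
```

```bash
cat >> h.py <<'E'
def prof2(n="side",half=.022,lo=-.06,hi=.115):
    s=ctrl.get_state(); M=T(s); c=grab(n); w=cloud(c); im=c["image"].astype(int); b,g,r=im[...,0],im[...,1],im[...,2]
    t=(w-M[:3,3])@M[:3,:3]
    m=(abs(t[...,1])<half)&(t[...,0]>lo)&(t[...,0]<hi)&(w[...,2]>.006)&(w[...,2]<M[2,3]+.03)&(im.max(-1)>110)
    q=np.stack([t[...,0],w[...,2]],-1)[m]; print(n,len(q),s["tool_pos"],cv2.minAreaRect((q*1000).astype(np.float32)))
    for z in np.arange(.005,.13,.012):
        k=q[(q[:,1]>=z)&(q[:,1]<z+.012)]
        if len(k)>3: print("  z%.3f n%d x %.3f..%.3f"%(z+.006,len(k),*np.percentile(k[:,0],[3,97])))
E
python3 - <<'E'
from h import *
prof2(); prof2("scene")
E
```

```text
side 696 [ 0.57122243 -0.01527308  0.09182912] ((50.965492248535156, 47.59303283691406), (28.152305603027344, 142.98486328125), 47.64603042602539)
  z0.011 n42 x 0.065..0.109
  z0.023 n85 x 0.057..0.067
  z0.035 n83 x 0.049..0.059
  z0.047 n86 x 0.041..0.051
  z0.059 n92 x 0.033..0.044
  z0.071 n89 x 0.024..0.035
  z0.083 n91 x -0.008..0.027
  z0.095 n125 x -0.005..0.019
scene 147 [ 0.57157194 -0.01395165  0.09230305] ((48.403446197509766, 47.24657440185547), (37.75124740600586, 148.5557403564453), 51.29988098144531)
  z0.011 n68 x 0.085..0.114
  z0.023 n7 x 0.063..0.115
  z0.035 n5 x 0.054..0.060
  z0.047 n8 x 0.044..0.052
  z0.095 n48 x -0.010..0.004
  z0.107 n4 x 0.003..0.007
```

Request:
jog_arm([
  [0,0.96,0,-0.35,0],
  [0,0.98,0,-0.25,0],
  [0,1.0,0,-0.13,0],
  [0,1.0,0,-0.03,0],
  [0,1.0,0,0.05,0],
  [0,0.95,0,0.1,0],
  [0,0,0,0,0],
  [0,0,0,0,0],
])

```text
clock: 30.6
tool_pos: [0.5801, 0.0412, 0.1027]
orientation: [0.734, 0.679, 0.002, 0.005]
contact_force: [-2.7, -5.7, 16.3]
width: 0.0528
gripper_force: 36.5
```

```bash
python3 - <<'E'
from h import *
prof2(lo=-.07,hi=.07); prof2("scene",lo=-.07,hi=.07)
E
```

```text
side 618 [0.58011164 0.04119022 0.10268053] ((28.075862884521484, 58.53660202026367), (27.10579490661621, 121.84309387207031), 31.89065933227539)
  z0.011 n16 x 0.045..0.068
  z0.023 n8 x 0.042..0.065
  z0.035 n48 x 0.036..0.046
  z0.047 n78 x 0.032..0.041
  z0.059 n80 x 0.027..0.036
  z0.071 n75 x 0.022..0.030
  z0.083 n76 x 0.016..0.025
  z0.095 n86 x 0.010..0.020
  z0.107 n147 x -0.013..0.013
  z0.119 n4 x 0.005..0.009
scene 186 [0.58008991 0.04109669 0.10264463] ((20.94904136657715, 57.0691032409668), (36.43898010253906, 124.87808990478516), 33.86744689941406)
  z0.011 n44 x 0.031..0.068
  z0.023 n31 x 0.025..0.069
  z0.035 n12 x 0.014..0.038
  z0.047 n14 x 0.008..0.038
  z0.095 n7 x -0.015..-0.011
  z0.107 n63 x -0.016..0.002
  z0.119 n8 x -0.005..0.004
```

The orange carton stopped about 23° short of vertical because its foot slid. I don't need to force it: I'll grip harder, set its lower edge on the rack plate leaning back against the bookend, and let the bookend push it upright.

Request:
jog_arm([
  [0,0,0,0,0],
  [0,0,0,-0.5,0],
  [0,0,0,-1.5,0],
  [0,0,0,-2.5,0],
  [0,0,0,-2.5,0],
  [0,0,0,-2.5,0],
  [0,0,0,-2,0],
  [0,0,0,0,0],
], squeeze=40)

```text
clock: 31.5
tool_pos: [0.5776, 0.0432, 0.2154]
orientation: [0.733, 0.68, 0.002, 0.002]
contact_force: [1.8, 0.5, -2.1]
width: 0.0522
gripper_force: 41.8
```

Request:
jog_arm([
  [0,0,0,0,0],
  [0,0,0,0,0],
  [0,0,0,0,0],
  [0,0,0,0,0],
])

```text
clock: 31.9
tool_pos: [0.5747, 0.0427, 0.2111]
orientation: [0.733, 0.68, -0.001, -0.001]
contact_force: [-0.7, 0.4, -3.0]
width: 0.0518
gripper_force: 41.7
```

```bash
cat >> h.py <<'E'
def pr3(n="side",half=.025,lo=-.06,hi=.06,zlo=.06):
    s=ctrl.get_state(); M=T(s); c=grab(n); w=cloud(c); im=c["image"].astype(int)
    t=(w-M[:3,3])@M[:3,:3]
    m=(abs(t[...,1])<half)&(t[...,0]>lo)&(t[...,0]<hi)&(w[...,2]>zlo)&(w[...,2]<M[2,3]+.03)&(im.max(-1)>100)
    q=np.c_[t[...,0][m],t[...,2][m],t[...,1][m]]; print(n,len(q),s["tool_pos"].round(4),cv2.minAreaRect((q[:,:2]*1000).astype(np.float32)),"y",np.percentile(q[:,2],[2,98]).round(3))
    for z in np.arange(-.03,.13,.012):
        k=q[(q[:,1]>=z)&(q[:,1]<z+.012)]
        if len(k)>3: print("  tz%.3f n%d x %.3f..%.3f"%(z+.006,len(k),*np.percentile(k[:,0],[3,97])))
E
python3 - <<'E'
from h import *
pr3(); pr3("scene"); c=grab("side"); cv2.imwrite("pics/s7.png",np.hstack([cv2.resize(c["image"][130:310,190:370],(400,400)),cv2.resize(grab("scene")["image"][140:280,230:370],(400,400))]))
E
```

```text
side 916 [0.5747 0.0427 0.2111] ((28.065380096435547, 35.842262268066406), (109.04827880859375, 26.604734420776367), 51.8625373840332) y [-0.023  0.023]
  tz-0.012 n57 x -0.001..0.010
  tz0.000 n160 x -0.012..0.016
  tz0.012 n124 x 0.012..0.022
  tz0.024 n116 x 0.019..0.028
  tz0.036 n110 x 0.025..0.034
  tz0.048 n106 x 0.030..0.039
  tz0.060 n96 x 0.037..0.045
  tz0.072 n101 x 0.043..0.052
  tz0.084 n46 x 0.048..0.054
scene 250 [0.575  0.0426 0.2115] ((17.306400299072266, 38.95230484008789), (108.59611511230469, 27.90181541442871), 63.814979553222656) y [-0.023  0.025]
  tz-0.012 n30 x -0.010..0.004
  tz0.000 n58 x -0.016..-0.002
  tz0.012 n7 x -0.011..-0.004
  tz0.024 n22 x -0.007..0.025
  tz0.036 n27 x 0.000..0.030
  tz0.048 n26 x 0.006..0.035
  tz0.060 n33 x 0.011..0.042
  tz0.072 n26 x 0.018..0.046
  tz0.084 n20 x 0.025..0.051
```

View pics/s7.png

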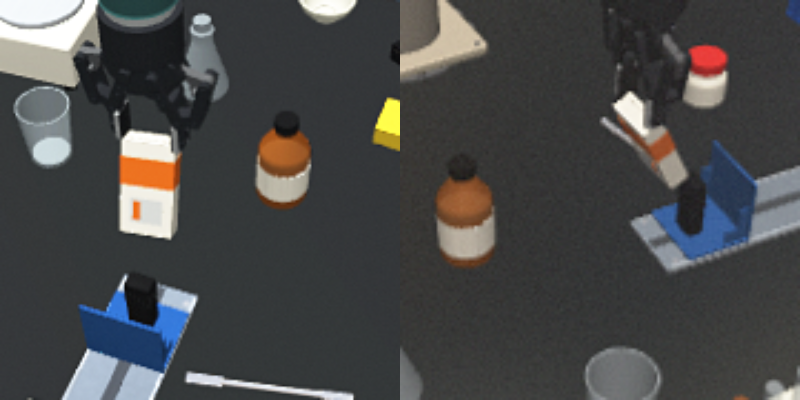

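The views show it hanging at about 27°, clear of everything. Moving over the bookend.

Request:
jog_arm([
  [0,0,0,-1.5,0],
  [0,2.5,0,0,0],
  [0,2.5,0,0,0],
  [0,2.5,0,0,0],
  [0,2.5,0,0,0],
  [0,2.5,0,0,0],
  [0,2.5,0,0,0],
  [0,0,0,0,0],
])

```text
clock: 32.9
tool_pos: [0.5871, 0.195, 0.2275]
orientation: [0.732, 0.681, 0.001, -0.001]
contact_force: [-0.5, 0.4, -3.5]
width: 0.0519
gripper_force: 41.6
```

Request:
jog_arm([
  [0,0,0,0,0],
  [0,0,0,0,0],
  [0,0,0,0,0],
  [0,0,0,0,0],
])

```text
clock: 33.3
tool_pos: [0.587, 0.1914, 0.2276]
orientation: [0.734, 0.679, -0.0, 0.0]
contact_force: [0.6, -0.8, -1.7]
width: 0.0521
gripper_force: 41.9
```

```bash
python3 - <<'E'
from h import *
to(.5738,.196,85.7); pr3(zlo=.1); rackview(("side",))
E
```

```text
at [0.587  0.1914 0.2276] psi 85.58 | turn tool -0.12 then shift cm x,y: 0.36 -1.35
side 1103 [0.587  0.1914 0.2276] ((29.2076473236084, 35.23090362548828), (108.13477325439453, 27.7413330078125), 52.16953659057617) y [-0.024  0.023]
  tz-0.012 n81 x -0.001..0.010
  tz0.000 n209 x -0.012..0.016
  tz0.012 n150 x 0.013..0.023
  tz0.024 n126 x 0.019..0.029
  tz0.036 n120 x 0.025..0.033
  tz0.048 n133 x 0.030..0.039
  tz0.060 n119 x 0.036..0.045
  tz0.072 n119 x 0.042..0.051
  tz0.084 n46 x 0.047..0.054
side 0.006 0.0105 1497 b [0.5111 0.5991] a [0.1253 0.4337]
side 0.085 0.0895 143 b [0.5161 0.5869] a [0.1631 0.4455]
side 0.091 0.0975 142 b [0.5125 0.5913] a [0.2187 0.4457]
side 0.105 0.1085 96 b [0.5246 0.5989] a [0.36   0.4451]
side 0.109 0.114 104 b [0.5264 0.5854] a [0.3595 0.4392]
side 0.1145 0.121 444 b [0.5271 0.5856] a [0.3729 0.4383]
side 0.1215 0.127 761 b [0.5285 0.5866] a [0.3488 0.4386]
side 0.15 0.3 1845 b [0.5228 0.602 ] a [0.2271 0.2816]
```

Request:
jog_arm([
  [0,0.4,-1.35,0,0],
  [0,0,0,0,0],
  [0,0,0,3,0],
  [0,0,0,4,0],
  [0,0,0,3,0],
  [0,0,0,1,0],
  [0,0,0,0,0],
  [0,0,0,0,0],
])

```text
clock: 34.2
tool_pos: [0.5749, 0.1975, 0.1191]
orientation: [0.733, 0.68, 0.001, 0.001]
contact_force: [0.2, -0.2, -1.8]
width: 0.0523
gripper_force: 42.0
```

Request:
jog_arm([
  [0,0,0,0.4,0],
  [0,0,0,0.3,0],
  [0,0,0,0,0],
  [0,0,0,0,0],
])

```text
clock: 34.6
tool_pos: [0.574, 0.1972, 0.1109]
orientation: [0.733, 0.68, 0.0, 0.0]
contact_force: [0.2, -0.5, -2.0]
width: 0.0521
gripper_force: 42.0
```

```bash
python3 - <<'E'
from h import *
to(.5738,.196,85.7); pr3(zlo=.006,hi=.07); rackview(("side",)); print(ctrl.get_state()["contact_force"])
E
```

```text
at [0.574  0.1972 0.1109] psi 85.64 | turn tool -0.06 then shift cm x,y: -0.12 -0.01
side 1107 [0.574  0.1972 0.1109] ((27.131858825683594, 45.564945220947266), (87.67742919921875, 117.83720397949219), 1.0351122617721558) y [-0.024  0.023]
  tz-0.012 n87 x -0.004..0.010
  tz0.000 n170 x -0.013..0.015
  tz0.012 n118 x 0.012..0.022
  tz0.024 n107 x 0.019..0.029
  tz0.036 n99 x 0.025..0.033
  tz0.048 n104 x 0.030..0.039
  tz0.060 n97 x 0.036..0.045
  tz0.072 n94 x 0.030..0.052
  tz0.084 n47 x -0.016..0.054
  tz0.096 n126 x -0.016..0.069
  tz0.108 n58 x 0.044..0.066
side 0.006 0.0105 976 b [0.5109 0.5995] a [0.1247 0.4449]
side 0.085 0.0895 130 b [0.5147 0.5852] a [0.2151 0.4455]
side 0.091 0.0975 183 b [0.5126 0.5896] a [0.2209 0.4456]
side 0.105 0.1085 131 b [0.5194 0.5959] a [0.2498 0.4456]
side 0.109 0.114 220 b [0.5267 0.5848] a [0.2273 0.4386]
side 0.1145 0.121 567 b [0.5272 0.5855] a [0.2367 0.4342]
side 0.1215 0.127 797 b [0.5283 0.5871] a [0.2507 0.4383]
side 0.15 0.3 1591 b [0.5047 0.6113] a [0.232  0.2779]
[ 0.00639818  0.2384548  -2.35856824]
```

Request:
jog_arm([
  [0,0,0,0.3,0],
  [0,0,0,0.2,0],
  [0,0,0,0,0],
  [0,0,0,0,0],
])

```text
clock: 35.1
tool_pos: [0.5737, 0.1971, 0.1053]
orientation: [0.733, 0.68, -0.0, -0.0]
contact_force: [-0.2, 0.0, -2.2]
width: 0.0526
gripper_force: 42.0
```

Request:
jog_arm([
  [0,0,0,0.2,0],
  [0,0,0,0,0],
  [0,0,0,0,0],
])

```text
clock: 35.4
tool_pos: [0.5741, 0.1971, 0.1041]
orientation: [0.734, 0.68, 0.0, 0.0]
contact_force: [-1.3, -0.9, 1.8]
width: 0.0517
gripper_force: 43.2
```

Request:
jog_arm([
  [0.4,0,0,0,0],
  [0.6,0,0,0,0],
  [0.6,0,0,0,0],
  [0.6,0,0,0,0],
  [0.6,0,0,0,0],
  [0.6,0,0,-2,0],
  [0.6,0,0,-3,0],
  [0.6,0,0,-4,0],
])

```text
clock: 36.2
tool_pos: [0.572, 0.1968, 0.1923]
orientation: [0.733, 0.68, -0.002, -0.001]
contact_force: [1.2, -0.5, -0.4]
width: 0.0683
gripper_force: 0.0
```

```bash
python3 - <<'E'
from h import *
th=np.deg2rad(85.7); ry=np.array([np.cos(th),np.sin(th)]); rx=np.array([np.sin(th),-np.cos(th)])
print(ctrl.get_state()["tool_pos"])
for n in("side","scene"):
    w=cloud(grab(n)).reshape(-1,3); a=w[:,:2]@ry; b=w[:,:2]@rx; z=w[:,2]
    m=(b>.525)&(b<.59)&(a>.15)&(a<.33)&(z<.14); print(n)
    for lo in np.arange(.006,.14,.01):
        k=a[m&(z>=lo)&(z<lo+.01)]; 
        if len(k)>5: print("  z%.3f n%d a %.3f %.3f %.3f"%(lo+.005,len(k),*np.percentile(k,[3,50,97])))
E
```

```text
[0.57202787 0.19678519 0.19230342]
side
  z0.011 n402 a 0.155 0.294 0.325
  z0.021 n95 a 0.153 0.224 0.293
  z0.031 n117 a 0.175 0.285 0.291
  z0.041 n128 a 0.171 0.280 0.285
  z0.051 n124 a 0.171 0.275 0.281
  z0.061 n137 a 0.171 0.268 0.276
  z0.071 n141 a 0.168 0.264 0.271
  z0.081 n142 a 0.171 0.260 0.266
  z0.091 n166 a 0.165 0.254 0.261
  z0.101 n157 a 0.221 0.249 0.256
  z0.111 n199 a 0.228 0.242 0.249
scene
  z0.011 n232 a 0.158 0.273 0.328
  z0.021 n172 a 0.152 0.194 0.274
  z0.031 n60 a 0.157 0.219 0.283
  z0.041 n60 a 0.158 0.219 0.280
  z0.051 n63 a 0.158 0.219 0.274
  z0.061 n71 a 0.157 0.219 0.268
  z0.071 n64 a 0.158 0.219 0.263
  z0.081 n74 a 0.157 0.219 0.258
  z0.091 n108 a 0.159 0.219 0.256
  z0.101 n53 a 0.220 0.226 0.251
  z0.111 n84 a 0.225 0.237 0.245
```

The orange carton leans steadily on the bookend at about 27°. Now I'll take the bookend grip.

Request:
jog_arm([
  [0.3,-3.5,0.1,0,0],
  [0.3,-3.6,0,0,0],
  [0.3,0,0,0,0],
  [0.3,0,0,0,0],
  [0.3,0,0,0,0],
  [0.3,0,0,0,0],
])

```text
clock: 36.9
tool_pos: [0.5694, 0.1271, 0.1933]
orientation: [0.733, 0.68, 0.0, -0.0]
contact_force: [0.4, 0.2, 0.6]
width: 0.0553
gripper_force: 0.0
```

```bash
python3 - <<'E'
from h import *
to(.568,.1257,85.7); z=ctrl.get_state()["tool_pos"][2]
c=grab("wrist"); c["P"]=np.array(c["mount"]); t=cloud(c); h=z-t[...,2]
m=(h>.084)&(h<.0905)&(abs(t[...,0])<.04)&(abs(t[...,1])<.03); p=t[m]; print(len(p),cv2.minAreaRect((p[:,:2]*1000).astype(np.float32)), np.median(h[m]))
E
```

```text
at [0.5694 0.1271 0.1933] psi 85.71 | turn tool 0.01 then shift cm x,y: -0.15 -0.13
1084 ((-0.9909486770629883, -0.8369932174682617), (29.306589126586914, 19.66370964050293), 89.93220520019531) 0.08825255664010156
```

Request:
jog_arm([
  [0.3,-0.1,-0.1,4,0],
  [0.3,0,0,4,0],
  [0.3,0,0,4,0],
  [0.3,0,0,2.3,0],
  [0.3,0,0,0,0],
  [0.3,0,0,0,0],
  [-0.6,0,0,0,0],
  [-0.6,0,0,0,0],
], squeeze=50)

```text
clock: 37.75
tool_pos: [0.5684, 0.126, 0.0528]
orientation: [0.733, 0.68, 0.0, -0.0]
contact_force: [-2.3, 0.9, -0.1]
width: 0.0294
gripper_force: 49.6
```

Request:
jog_arm([
  [-0.6,0,0,0,0],
  [-0.6,0,0,0,0],
  [-0.6,0,0,0,0],
  [-0.6,0.5,0,0,0],
  [-0.6,0.8,0,0,0],
  [-0.6,0.8,0,0,0],
  [-0.6,0.6,0,0,0],
  [-0.6,0.3,0,0,0],
])

```text
clock: 38.55
tool_pos: [0.5705, 0.1556, 0.0528]
orientation: [0.733, 0.68, 0.0, 0.0]
contact_force: [-4.3, -1.7, 5.5]
width: 0.0294
gripper_force: 51.5
```

```bash
cat >> h.py <<'E'
def lean():
    th=np.deg2rad(85.7); ry=np.array([np.cos(th),np.sin(th)]); rx=np.array([np.sin(th),-np.cos(th)])
    s=ctrl.get_state(); print(s["tool_pos"].round(4),"a",(s["tool_pos"][:2]@ry).round(4),s["contact_force"].round(1),s["width"])
    for n in("side",):
        w=cloud(grab(n)).reshape(-1,3); a=w[:,:2]@ry; b=w[:,:2]@rx; z=w[:,2]
        m=(b>.525)&(b<.59)&(a>.2)&(a<.44)
        for lo in list(np.arange(.016,.09,.02))+[.091,.1,.106,.1145,.1215]:
            k=a[m&(z>=lo)&(z<lo+.006)]
            if len(k)>5: print("  z%.3f n%d"%(lo+.003,len(k)),np.histogram(k,np.arange(.2,.4401,.01))[0].tolist())
E
python3 - <<'E'
from h import *
lean()
E
```

```text
[0.5705 0.1556 0.0528] a 0.198 [-4.3 -1.7  5.5] 0.02944220198255013
  z0.019 n93 [37, 2, 0, 0, 0, 4, 0, 0, 0, 23, 0, 0, 0, 0, 1, 2, 5, 5, 3, 2, 5, 2, 2, 0]
  z0.039 n75 [14, 0, 0, 0, 0, 3, 0, 0, 0, 26, 0, 0, 0, 0, 2, 2, 4, 5, 5, 4, 6, 2, 2, 0]
  z0.059 n71 [16, 0, 0, 0, 0, 4, 0, 0, 0, 25, 0, 0, 0, 0, 0, 3, 4, 3, 3, 4, 2, 2, 5, 0]
  z0.079 n120 [29, 1, 0, 0, 0, 25, 0, 0, 0, 27, 0, 0, 0, 0, 2, 4, 5, 5, 5, 5, 3, 3, 4, 2]
  z0.094 n146 [12, 2, 0, 0, 6, 56, 0, 0, 0, 28, 0, 0, 0, 0, 1, 4, 2, 5, 2, 5, 4, 5, 4, 10]
  z0.103 n131 [10, 12, 0, 0, 0, 0, 0, 0, 0, 24, 0, 0, 0, 0, 3, 4, 4, 11, 3, 3, 13, 5, 4, 35]
  z0.109 n184 [11, 13, 0, 0, 0, 0, 0, 5, 8, 33, 1, 0, 0, 0, 1, 3, 4, 25, 4, 4, 29, 4, 6, 33]
  z0.118 n497 [5, 8, 0, 0, 0, 0, 0, 29, 31, 15, 0, 0, 0, 0, 2, 4, 5, 52, 118, 132, 68, 3, 4, 21]
  z0.124 n838 [11, 16, 0, 0, 0, 0, 0, 0, 0, 0, 0, 0, 0, 0, 35, 111, 129, 73, 4, 6, 3, 135, 156, 159]
```

The orange carton is upright now: its front face reads 0.29–0.30 at every height. I'll push the row closed gently.

Request:
jog_arm([
  [-0.6,0.5,0,0,0],
  [-0.6,0.6,0,0,0],
  [-0.6,0.6,0,0,0],
  [-0.6,0.6,0,0,0],
  [-0.6,0.6,0,0,0],
  [-0.6,0.6,0,0,0],
  [-0.6,0.6,0,0,0],
  [-0.6,0.6,0,0,0],
])

```text
clock: 39.4
tool_pos: [0.5739, 0.2018, 0.0528]
orientation: [0.733, 0.68, -0.0, 0.0]
contact_force: [-4.5, -2.0, 6.2]
width: 0.0292
gripper_force: 51.6
```

Request:
jog_arm([
  [-0.6,0.5,0,0,0],
  [-0.6,0.5,0,0,0],
  [-0.6,0.5,0,0,0],
  [-0.6,0.4,0,0,0],
  [-0.6,0.3,0,0,0],
  [-0.6,0,0,0,0],
  [-0.6,0,0,0,0],
])

```text
clock: 40.1
tool_pos: [0.5755, 0.2244, 0.0528]
orientation: [0.733, 0.68, 0.0, -0.0]
contact_force: [-5.5, -0.3, 4.6]
width: 0.0296
gripper_force: 51.5
```

```bash
python3 - <<'E'
from h import *
lean()
E
```

```text
[0.5755 0.2244 0.0528] a 0.2669 [-5.5 -0.3  4.6] 0.02959400636032984
  z0.019 n109 [0, 0, 0, 0, 9, 11, 17, 29, 18, 0, 0, 0, 0, 0, 2, 2, 2, 3, 5, 3, 2, 4, 2, 0]
  z0.039 n41 [0, 0, 0, 0, 0, 0, 1, 12, 0, 0, 0, 0, 0, 0, 3, 2, 3, 4, 3, 4, 3, 3, 3, 0]
  z0.059 n50 [0, 0, 0, 0, 0, 0, 0, 14, 0, 0, 0, 0, 0, 0, 3, 5, 4, 5, 3, 5, 3, 3, 5, 0]
  z0.079 n73 [0, 0, 0, 0, 0, 0, 1, 34, 0, 0, 0, 0, 2, 0, 4, 3, 2, 4, 4, 4, 4, 4, 6, 1]
  z0.094 n76 [0, 0, 0, 0, 0, 0, 11, 16, 1, 0, 0, 1, 6, 0, 4, 5, 2, 3, 3, 3, 5, 3, 3, 10]
  z0.103 n120 [0, 0, 0, 0, 0, 2, 8, 25, 2, 0, 0, 0, 0, 0, 4, 4, 4, 8, 5, 7, 6, 7, 5, 33]
  z0.109 n210 [0, 0, 0, 0, 0, 6, 13, 18, 0, 0, 0, 0, 21, 21, 13, 3, 5, 30, 4, 3, 29, 4, 5, 35]
  z0.118 n442 [0, 0, 0, 0, 0, 2, 2, 5, 4, 0, 0, 0, 9, 14, 7, 4, 5, 46, 120, 130, 69, 5, 3, 17]
  z0.124 n856 [0, 0, 0, 0, 0, 0, 4, 12, 14, 0, 0, 0, 0, 0, 31, 117, 129, 80, 9, 4, 8, 128, 155, 165]
```

Request:
jog_arm([
  [-0.6,0.3,0,0,0],
  [-0.6,0.3,0,0,0],
  [-0.6,0.2,0,0,0],
  [-0.6,0.2,0,0,0],
  [-0.6,0,0,0,0],
  [-0.6,0,0,0,0],
])

```text
clock: 40.75
tool_pos: [0.5761, 0.2334, 0.0528]
orientation: [0.733, 0.68, -0.001, 0.0]
contact_force: [-4.3, -3.6, 5.3]
width: 0.0293
gripper_force: 51.6
```

Request:
jog_arm([
  [-0.6,0.2,0,0,0],
  [-0.6,0.1,0,0,0],
  [-0.6,0,0,0,0],
  [-0.6,0,0,0,0],
])

```text
clock: 41.15
tool_pos: [0.5763, 0.2357, 0.0528]
orientation: [0.734, 0.68, -0.001, 0.001]
contact_force: [-5.0, -4.0, 6.5]
width: 0.0293
gripper_force: 51.7
```

```bash
python3 - <<'E'
from h import *
lean()
E
```

```text
[0.5763 0.2357 0.0528] a 0.2782 [-5.  -4.   6.5] 0.02934783296502258
  z0.019 n113 [0, 0, 0, 0, 0, 7, 14, 18, 29, 24, 0, 0, 0, 0, 0, 0, 2, 3, 2, 4, 5, 4, 1, 0]
  z0.039 n45 [0, 0, 0, 0, 0, 0, 0, 0, 14, 4, 0, 0, 0, 0, 0, 3, 4, 5, 3, 3, 4, 3, 2, 0]
  z0.059 n46 [0, 0, 0, 0, 0, 0, 0, 0, 18, 2, 0, 0, 0, 0, 0, 2, 5, 3, 2, 4, 3, 3, 4, 0]
  z0.079 n67 [0, 0, 0, 0, 0, 0, 0, 0, 31, 3, 0, 0, 0, 1, 0, 4, 4, 3, 4, 5, 2, 3, 5, 2]
  z0.094 n72 [0, 0, 0, 0, 0, 0, 0, 7, 14, 7, 0, 0, 0, 9, 0, 2, 3, 4, 4, 4, 4, 4, 5, 5]
  z0.103 n95 [0, 0, 0, 0, 0, 0, 2, 5, 8, 16, 0, 0, 0, 0, 0, 3, 3, 5, 3, 5, 6, 5, 5, 29]
  z0.109 n132 [0, 0, 0, 0, 0, 0, 1, 16, 16, 11, 0, 0, 0, 12, 15, 2, 4, 3, 6, 4, 5, 5, 6, 26]
  z0.118 n399 [0, 0, 0, 0, 0, 0, 1, 2, 5, 3, 0, 0, 0, 1, 26, 17, 6, 3, 65, 125, 106, 5, 5, 29]
  z0.124 n870 [0, 0, 0, 0, 0, 0, 0, 2, 10, 17, 0, 0, 0, 0, 0, 29, 125, 136, 105, 5, 11, 119, 154, 157]
```

Request:
jog_arm([
  [-0.6,0.1,0,0,0],
  [-0.6,0.1,0,0,0],
  [-0.6,0,0,0,0],
  [-0.6,0,0,0,0],
])

```text
clock: 41.6
tool_pos: [0.5764, 0.2369, 0.0528]
orientation: [0.734, 0.68, -0.002, 0.001]
contact_force: [-5.5, -8.0, 7.0]
width: 0.0292
gripper_force: 51.8
```

Request:
jog_arm([
  [-0.6,0.1,0,0,0],
  [-0.6,0.1,0,0,0],
  [-0.6,0,0,0,0],
  [-0.6,0,0,0,0],
])

```text
clock: 42.0
tool_pos: [0.5764, 0.2368, 0.0528]
orientation: [0.734, 0.679, -0.003, 0.003]
contact_force: [-6.3, -12.6, 8.6]
width: 0.0294
gripper_force: 52.0
```

Request:
jog_arm([
  [-0.6,0.1,0,0,0],
  [-0.6,0.1,0,0,0],
  [-0.6,0,0,0,0],
  [-0.6,0,0,0,0],
])

```text
clock: 42.4
tool_pos: [0.5764, 0.2368, 0.0527]
orientation: [0.734, 0.679, -0.005, 0.004]
contact_force: [-5.2, -17.5, 10.4]
width: 0.0298
gripper_force: 52.2
```

Progress stopped at y = 0.2368 while the force rose to 17 N, so the row is tight. I'll relax, release and withdraw.

Request:
jog_arm([
  [-0.6,-0.4,0,0,0],
  [-0.6,0,0,0,0],
  [0,0,0,0,0],
  [0.3,0,0,0,0],
  [0.3,0,0,0,0],
  [0.3,0,0,0,0],
  [0.3,0,0,0,0],
  [0.3,0,0,-2,0],
])

```text
clock: 43.2
tool_pos: [0.5743, 0.2384, 0.0677]
orientation: [0.733, 0.68, -0.003, -0.001]
contact_force: [-0.0, 0.5, -0.7]
width: 0.0553
gripper_force: 0.0
```

Request:
jog_arm([
  [0.3,0,0,-4,0],
  [0.3,0,0,-4,0],
  [0.3,0,0,-4,0],
  [0.3,-4,0,-2,0],
  [0.3,-4,0,0,0],
  [0.3,-4,0,0,0],
  [0.3,0,0,0,0],
  [0.3,0,0,0,0],
])

```text
clock: 44.0
tool_pos: [0.5679, 0.1189, 0.2105]
orientation: [0.734, 0.679, 0.0, -0.0]
contact_force: [-0.3, 1.3, 0.4]
width: 0.0554
gripper_force: 0.0
```

```bash
python3 - <<'E'
from h import *
lean(); rackview(("side",))
c=grab("side")["image"]; cv2.imwrite("pics/end.png",np.hstack([cv2.resize(c[230:400,150:320],(400,400)),cv2.resize(grab("scene")["image"],(400,300))[:, :, :] if 0 else cv2.resize(c,(400,400))]))
E
```

```text
[0.5679 0.1189 0.2105] a 0.1611 [-0.3  1.3  0.4] 0.05539188131887028
  z0.019 n95 [0, 0, 0, 0, 0, 6, 10, 12, 20, 26, 1, 0, 0, 0, 0, 0, 2, 4, 2, 4, 2, 3, 3, 0]
  z0.039 n44 [0, 0, 0, 0, 0, 0, 0, 2, 6, 11, 0, 0, 0, 0, 0, 1, 3, 4, 4, 3, 4, 5, 1, 0]
  z0.059 n48 [0, 0, 0, 0, 0, 0, 0, 2, 12, 7, 0, 0, 0, 0, 0, 0, 2, 4, 3, 5, 4, 5, 4, 0]
  z0.079 n64 [0, 0, 0, 0, 0, 0, 0, 5, 14, 9, 0, 0, 0, 0, 0, 2, 4, 3, 5, 5, 4, 5, 5, 3]
  z0.094 n55 [0, 0, 0, 0, 0, 0, 0, 8, 6, 0, 0, 0, 0, 9, 0, 4, 3, 4, 2, 3, 4, 5, 3, 4]
  z0.103 n44 [0, 0, 0, 0, 0, 0, 0, 0, 0, 0, 0, 0, 0, 0, 0, 3, 6, 4, 7, 5, 6, 2, 6, 5]
  z0.109 n62 [0, 0, 0, 0, 0, 0, 0, 0, 0, 0, 0, 0, 0, 13, 16, 3, 3, 2, 3, 2, 4, 6, 4, 6]
  z0.118 n379 [0, 0, 0, 0, 0, 0, 0, 0, 0, 0, 0, 0, 0, 3, 20, 26, 3, 3, 47, 136, 113, 19, 4, 5]
  z0.124 n839 [0, 0, 0, 0, 0, 0, 0, 0, 0, 0, 0, 0, 0, 0, 0, 12, 124, 140, 122, 2, 17, 109, 152, 161]
side 0.006 0.0105 1423 b [0.5113 0.5992] a [0.1219 0.4371]
side 0.085 0.0895 150 b [0.5155 0.5876] a [0.2726 0.4456]
side 0.091 0.0975 130 b [0.5133 0.598 ] a [0.2787 0.4455]
side 0.105 0.1085 88 b [0.5167 0.5941] a [0.3557 0.4458]
side 0.109 0.114 195 b [0.521  0.5745] a [0.337  0.4408]
side 0.1145 0.121 445 b [0.5256 0.5857] a [0.3458 0.4407]
side 0.1215 0.127 821 b [0.5279 0.5863] a [0.3612 0.4399]
side 0.15 0.3 774 b [0.5038 0.6117] a [0.1525 0.1799]
```

View pics/end.png

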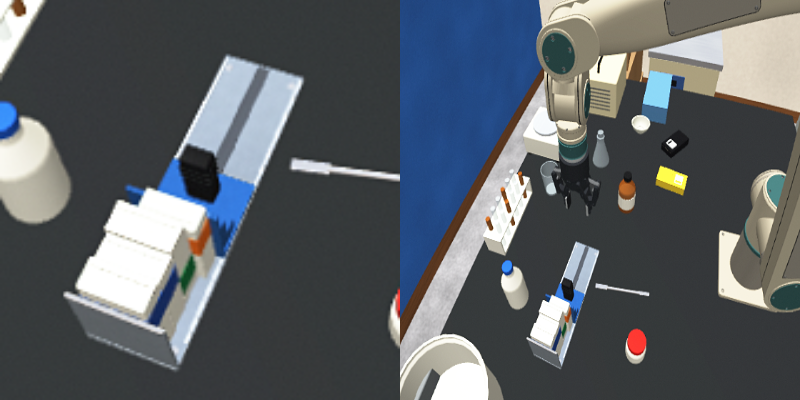

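The picture shows all four cartons upright and tight between the end panel and the bookend, and the other items look where they were. I'm handing in.

```bash
python3 -c "
from workcell import ctrl
print(ctrl.hand_in())"
```

```text
the job is handed in; nothing more can be done
None
```

I handed the job in at about 44 s: both cartons stand upright in the rack beside the blue-banded pair, with the bookend snug against the row. The green carton slipped off the gripper once and landed against the black look-alike, which did not visibly move. The orange one sits about 9 mm off the rack's centre line and was pushed upright by the bookend.

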